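Charge the lamps with the crank, then box them up

ROBOT

A 6-joint arm with a two-finger parallel gripper is mounted at the origin on the work surface. World frame = base frame: x ahead of the robot, y to its left, z up, the work surface at z = 0. Lengths are in m, angles in degrees, forces in N, time in s.
With the tool pointing down it reaches from about 0.35 to 1 m from the base axis. Payload 7.1 kg.
Tool frame: the origin (TCP) lies midway between the tips of the shut fingers; the grasp point (between the pads) lies 19 mm behind it (ctrl.grip_point_offset is the distance from the TCP to the grasp point, in m); x points along the fingers, y is the direction in which the jaws open and shut, and the axes are right-handed (so a half turn about x gives the same grasp; the last joint's range is limited). The gripper opens to 85 mm and grips with 20 to 120 N. Pads are 22 mm wide; open, the fingers measure 114 mm over their backs; the gripper's body (76 mm by 85 mm) begins 54 mm behind the grasp point. The pads swing forward as they close: fully open they stand 13 mm farther back than shut.
Start: joints at [-64.286, 24.242, 93.386, -0, 62.372, -1.089], TCP at [0.282, -0.558, 0.231] pointing down, gripper open.
Joint ranges: [-172.04, 172.04], [-51.8, 120.97], [4.93, 147.93], [-75.15, 255.16], [6.16, 154.13], [-145.62, 145.62]. Speed limits (degrees/s): [136.94, 136.94, 172.46, 180, 180, 180].

INTERFACE

Orientations are given as a 3x3 rotation matrix whose columns are the frame's x, y, z axes.
In Python, from workcell import readout, get_image, camera_params, ctrl, finder gives the robot as it stands.
- The arm moves only by the tool carry_out, never from a script. Its argument "plan" is a list that holds one entry, the list of rows, each a list of 5 numbers: the shift along the tool's x, y, z in cm, then the turn about the tool's x in degrees, then the closure, from 0 (fully open) to 1 (shut). A call has 1 to 8 rows; each row is the pose to reach, as a shift and turn from the pose commanded when the call began, along the tool's axes at that moment; what a row does not reach only later rows make up. A row lasts 1/12 s, in which the tool goes at most 41.7 mm and 7.16 degrees, less where a joint would pass 70% of its speed; a pose out of reach is approached as far as the arm can. A call with a gripper value outside its range is refused whole. The fingers move at their own pace and stop on an object; "force" is the grip in N (left out, the last holds). Time passes only in rows, so rows that repeat a pose let the fingers close. It gives the time, the measured TCP pose, the force and the opening at its end, in the units of the state.
- readout.get_state(): the state, without advancing time (a new reading comes with each control period).
- get_image(name): name is "scene" or "top" or "wrist"; returns (picture, depth): 420x560x3 uint8, red, green, blue; 420x560 float32, m along the optical axis (not along the pixel's ray), 0 where there is no reading.
- camera_params(name): a dict with "fov_y" (degrees; the focal length in pixels is half the picture's height over the tangent of half this angle, whatever the lens; pixels are square), "cx", "cy" (the principal point, pixels), "cam_to_world" (4x4, takes a point from camera to world coordinates). Camera axes: x right, y up, looking along -z (the intrinsics and any distortion apply to the point x, -y, -z); pixel columns grow to the right and rows downward; lengths in m; the calibration is good to about 2 mm. A picture is of the moment at which its call begins: read the wrist's pose just before it. camera_params takes no time and is no camera call; for the wrist camera it gives the pose at the moment of the call.
- ctrl.close_job(): hands the job in, once; it reports no verdict.
Trained networks look in the newest picture that a camera, given by its name, has taken for a name from the list of things; names that differ only in an ending like _2 or _b are one class to them, and where a whole thing is asked for, a point or a joint stands for the part that bears it (a point fixed in the world has none). Each returns a list of dicts, best first, with "score" (0 to 1); they miss things now and then, are a little off and sometimes report something else, mostly with a low value. They report only what shows in the picture. A call takes as long as a camera call. They do not tell look-alikes from the thing itself.
- finder.regions_of(camera, label): "mask" (420x560 bool, what is visible of it) and "location" ([column, row] in pixels, amid what is visible of it).
- finder.landmark_of(camera, label): "location" ([column, row] in pixels: a listed point, or the origin of a listed thing).
The state is a dict: "time_s": time; "joint_positions": joint angles; "joint_vel": joint speeds; "tau": joint torques, N m; "position": TCP position; "ee_rot": TCP orientation; "wrist_force": force on the tool from outside, world axes, zero at the start; "torque": the same for the moment, N m; "width": finger opening in m.
Only numpy, scipy, OpenCV 4.12 (cv2) and the standard library are available. Lean on these libraries where they do the work, as an engineer would, in place of code of your own. Each camera call takes 0.05 s, during which the arm holds its last target.

TASK

Turn the crank of the round charger by its knob, clockwise seen from above, through at least one full turn to top up the lamps standing on the black pad. Only then pack every lamp upright on the floor of the carton, and close the carton: first fold down its two short end flaps, then the two long flaps over them, all four flat. Leave the other things on the table where they are.

Things in the scene. Friction and masses are not known exactly. Their poses are not given: they have to be found in the camera images.
- crank_axis (a point): point on the vertical axis of the crank wheel, at the height of the wheel's top face (61 mm above the table). The wheel is a black disc 128 mm across on a fixed round grey housing 148 mm across; the knob's axis is 48 mm from this axis
- crank_knob (a point): centre of the upright grey knob on the crank wheel, 24 mm across and 48 mm high (from 62 to 110 mm above the table); it spins freely on its own axis, so the gripper need not turn with it
- crank (a joint): angle of the crank wheel in rad: 0 at the start, grows clockwise seen from above, 6.28 = one full turn, stop at 6.9; it does not turn back past 0. Light friction (about 1.3 N at the knob), stays where it is left. The knob's direction at the start is random
- lamp0_mid (a point): small lamp, one of 2 to 4 alike (absent: None), standing on the fixed black pad (200 mm square, 4 mm thick; pad and carton may swap sides). Base and clear body 54 mm across, 54 mm high; above it a round grey grip 33 mm across, 46 mm high; 100 mm tall over all, 0.14 to 0.28 kg. This point: on its axis, half-way up (50 mm above the underside); z points to its top
- lamp1_mid (a point): small lamp, one of 2 to 4 alike (absent: None), standing on the fixed black pad (200 mm square, 4 mm thick; pad and carton may swap sides). Base and clear body 54 mm across, 54 mm high; above it a round grey grip 33 mm across, 46 mm high; 100 mm tall over all, 0.14 to 0.28 kg. This point: on its axis, half-way up (50 mm above the underside); z points to its top
- lamp2_mid (a point): small lamp, one of 2 to 4 alike (absent: None), standing on the fixed black pad (200 mm square, 4 mm thick; pad and carton may swap sides). Base and clear body 54 mm across, 54 mm high; above it a round grey grip 33 mm across, 46 mm high; 100 mm tall over all, 0.14 to 0.28 kg. This point: on its axis, half-way up (50 mm above the underside); z points to its top
- lamp3_mid (a point): small lamp, one of 2 to 4 alike (absent: None), standing on the fixed black pad (200 mm square, 4 mm thick; pad and carton may swap sides). Base and clear body 54 mm across, 54 mm high; above it a round grey grip 33 mm across, 46 mm high; 100 mm tall over all, 0.14 to 0.28 kg. This point: on its axis, half-way up (50 mm above the underside); z points to its top
- carton: open carton, fixed. Origin: centre of its underside. Outside 170 mm along x, 210 mm along y, walls 110 mm high, walls and floor 4 mm thick. x points away from the robot (within 0.2 rad), y to its left. Flaps hinge on the tops of the outer wall faces: short end flaps at y = +105 and -105 mm (hinge 110 mm up, 164 mm wide), long flaps at x = -85 and +85 mm (hinge 113.5 mm up, 208 mm wide)
- flap_left (a joint): hinge of the short top flap on the carton's left (+y) end, rad: 0 = folded down flat (closed), 1.57 = upright, 2.4 = leaning far outward (its stop). Starts at 1.8 to 2.0. Stiff enough to stay where it is left, moves at under 1 N. Clear of the other flaps in its movement
- flap_right (a joint): hinge of the short top flap on the carton's right (-y) end, rad: 0 = folded down flat (closed), 1.57 = upright, 2.4 = leaning far outward (its stop). Starts at 1.8 to 2.0. Stiff enough to stay where it is left, moves at under 1 N. Clear of the other flaps in its movement
- flap_near (a joint): hinge of the long top flap on the carton's near (-x) side, rad: 0 = folded down flat (closed), 1.57 = upright, 2.4 = leaning far outward (its stop). Starts at 1.8 to 2.0. Stiff enough to stay where it is left, moves at under 1 N. Clear of the other flaps in its movement
- flap_far (a joint): hinge of the long top flap on the carton's far (+x) side, rad: 0 = folded down flat (closed), 1.57 = upright, 2.4 = leaning far outward (its stop). Starts at 1.8 to 2.0. Stiff enough to stay where it is left, moves at under 1 N. Clear of the other flaps in its movement
- flap_left_edge (a point): middle of the free edge of the left (short) flap; the flap is 83 mm from hinge to free edge and 3 mm thick
- flap_right_edge (a point): middle of the free edge of the right (short) flap; the flap is 83 mm from hinge to free edge and 3 mm thick
- flap_near_edge (a point): middle of the free edge of the near (long) flap; the flap is 83 mm from hinge to free edge and 3 mm thick
- flap_far_edge (a point): middle of the free edge of the far (long) flap; the flap is 83 mm from hinge to free edge and 3 mm thick
- lantern: bystander: large white lantern with a button, 215 mm tall, 120 mm across; origin under its centre
- aerosol: bystander: closed aerosol can, 190 mm tall, 56 mm across; origin under its centre
- torch: bystander: yellow torch lying, 165 mm long, 50 mm high; origin under its middle, long along its x
- coil_stand: bystander: round steel mosquito coil stand, 96 mm across, 42 mm high; origin under its centre
- tumbler: bystander: upturned glass tumbler, 68 mm across, 80 mm tall; origin under its centre
- mug: bystander: white mug, 72 mm across, 80 mm tall, handle on its +y; origin under its centre
- pad: black square charging pad, fixed, 200 by 200 mm, 4 mm thick; origin: centre of its underside. The lamps start on it. Pad and carton may swap sides, left or right of the crank
Things that resemble listed ones, but are neither listed nor needed, are in the scene too. What is shaped like the part that bears lamp3_mid but green is not meant.

How it is judged (in metres and radians):
On the way, in this order (a step that is already met when the one before it is completed fails the run):
1. the crank has been turned clockwise through a full turn (value of joint crank above 6.1 rad), for 0.2 s.
2. all lamps stand upright in the carton (x of lamp0_mid in the frame of carton between -0.085 and 0.085 m and y of lamp0_mid in the frame of carton between -0.105 and 0.105 m and z of each of lamp0_mid, lamp1_mid, lamp2_mid, lamp3_mid in the frame of carton below 0.075 m and angle between each of lamp0_mid, lamp1_mid, lamp2_mid, lamp3_mid's own z axis and vertical below 0.35 rad and x of lamp1_mid in the frame of carton between -0.085 and 0.085 m and y of lamp1_mid in the frame of carton between -0.105 and 0.105 m and x of lamp2_mid in the frame of carton between -0.085 and 0.085 m and y of lamp2_mid in the frame of carton between -0.105 and 0.105 m and x of lamp3_mid in the frame of carton between -0.085 and 0.085 m and y of lamp3_mid in the frame of carton between -0.105 and 0.105 m), for 0.3 s.
3. both short flaps are folded down while the long flaps are still open (value of joint each of flap_left, flap_right below 0.15 rad and value of joint each of flap_near, flap_far above 1 rad), for 0.2 s.
4. both long flaps are folded down over them (value of joint each of flap_left, flap_right, flap_near, flap_far below 0.15 rad), for 0.2 s.
At the end, for the whole second after the job is handed in: The crank has gone clockwise through a full turn (within 10 degrees, or more); every lamp stands in the carton, upright within 20 degrees, at rest; all four flaps are folded down to within 0.15 rad of flat, the short ones having gone first; no bystander has moved by more than 40 to 60 mm (all of step 2 and all of step 4 and value of joint crank above 6.1 rad and linear speed of each of lamp0, lamp1, lamp2, lamp3 below 0.03 m/s); the robot touches nothing.
It fails at once if a lamp is put in the carton before the crank has made its full turn (value of joint crank below 6 rad and ((x of lamp0_mid in the frame of carton between -0.085 and 0.085 m and y of lamp0_mid in the frame of carton between -0.105 and 0.105 m and z of lamp0_mid in the frame of carton below 0.075 m) or (x of lamp1_mid in the frame of carton between -0.085 and 0.085 m and y of lamp1_mid in the frame of carton between -0.105 and 0.105 m and z of lamp1_mid in the frame of carton below 0.075 m) or (x of lamp2_mid in the frame of carton between -0.085 and 0.085 m and y of lamp2_mid in the frame of carton between -0.105 and 0.105 m and z of lamp2_mid in the frame of carton below 0.075 m) or (x of lamp3_mid in the frame of carton between -0.085 and 0.085 m and y of lamp3_mid in the frame of carton between -0.105 and 0.105 m and z of lamp3_mid in the frame of carton below 0.075 m))).
It fails at once if a bystander (lantern, aerosol, torch, coil stand, tumbler, mug) is moved by more than 40 to 60 mm (distance of any of lantern, torch from where it was at the start of the episode above 0.06 m or distance of any of aerosol, coil_stand from where it was at the start of the episode above 0.05 m or distance of any of tumbler, mug from where it was at the start of the episode above 0.04 m).
It fails at once if the tumbler or the mug is tipped over (angle between any of tumbler, mug's own z axis and vertical above 0.5 rad).
Of lamp0, lamp1, lamp2, lamp3 only 2 to 4 are there at a start; the rules pass over those that are not, and their reading is None.
At some moment in a run one of lamp0, lamp1, lamp2, lamp3 may be knocked a few centimetres aside while the robot is not near it.
It also fails if it takes over 210 s, if anything falls off the work surface, if the arm or the gripper's body presses on something with over 40 N, if the wrist force passes 120 N, or if a joint passes its speed limit or range.

## Working session

There is one attempt and no reset: what is moved stays moved. The work goes in short steps, Python scripts to look and compute and a tool call to move; the robot and the scene stay as the last step left them, time stands still between calls to the robot, and variables do not carry over. Pictures are saved under pics/ and viewed, and the job is handed in when it is done.

Besides the shell and the picture viewer there is one more tool, called after ">>>" by a JSON object that holds its "method" and its "body", one argument or row to a line. carry_out: Moves the arm, as the interface text tells. Its arguments: {"type":"object","properties":{"plan":{"type":"array"},"force":{"type":"number"}},"required":["plan"]}

```bash
ls -la; mkdir -p pics
cat > h.py <<'E'
import numpy as np, cv2
from workcell import readout, get_image, camera_params, ctrl, finder
def save(n,im): cv2.imwrite('pics/'+n+'.png', im[:,:,::-1])
E
python3 - <<'E'
from h import *
s=readout.get_state(); print(s)
for n in ['scene','top','wrist']:
    im,d=get_image(n); save(n+'0',im); p=camera_params(n); print(n,p, d.min(), d.max())
    np.save('pics/'+n+'0d.npy',d)
print(ctrl.grip_point_offset, dir(ctrl), dir(readout))
E
```

```text
total 12
drwxr-xr-x  3 agent agent 4096 Dec  5 21:24 .
drwxr-xr-x 23 root  root  4096 Dec  5 21:24 ..
drwxr-xr-x  2 agent agent 4096 Dec  5 21:24 pics
{'time_s': 0.0, 'joint_positions': array([-6.42861988e+01,  2.42862560e+01,  9.34323767e+01,  6.10384556e-06,
        6.23719215e+01, -1.08949540e+00]), 'joint_vel': array([-0.04136522,  0.05224397, -0.01342262, -0.00512213,  0.11687365,
        0.04663791]), 'tau': array([-1.66349946e-03, -5.57386315e+01, -2.81743169e+01, -4.38448242e-04,
        7.21463279e-03, -1.91074753e-05]), 'position': array([ 0.28160407, -0.55734228,  0.23051933]), 'ee_rot': array([[-6.85642552e-04,  4.50928310e-01, -8.92559908e-01],
       [ 1.42399977e-03, -8.92558772e-01, -4.50928831e-01],
       [-9.99998751e-01, -1.58018110e-03, -3.01455349e-05]]), 'wrist_force': array([-0.05213962,  1.04295331,  0.59357389]), 'torque': array([ 0.0132668 , -0.0691725 , -0.00294209]), 'width': 0.08577386874654476}
scene {'fov_y': 57.45303747601814, 'cx': 275.18001419204245, 'cy': 206.64593829349127, 'cam_to_world': array([[ 0.53321323, -0.59252701,  0.60381736,  1.06324784
[... 1013 characters left out ...]
__', '__format__', '__ge__', '__getattribute__', '__getstate__', '__gt__', '__hash__', '__init__', '__init_subclass__', '__le__', '__lt__', '__module__', '__ne__', '__new__', '__reduce__', '__reduce_ex__', '__repr__', '__setattr__', '__sizeof__', '__str__', '__subclasshook__', '__weakref__', 'close_job', 'grip_point_offset'] ['__class__', '__delattr__', '__dict__', '__dir__', '__doc__', '__eq__', '__format__', '__ge__', '__getattribute__', '__getstate__', '__gt__', '__hash__', '__init__', '__init_subclass__', '__le__', '__lt__', '__module__', '__ne__', '__new__', '__reduce__', '__reduce_ex__', '__repr__', '__setattr__', '__sizeof__', '__str__', '__subclasshook__', '__weakref__', 'get_state']
```

View pics/scene0.png

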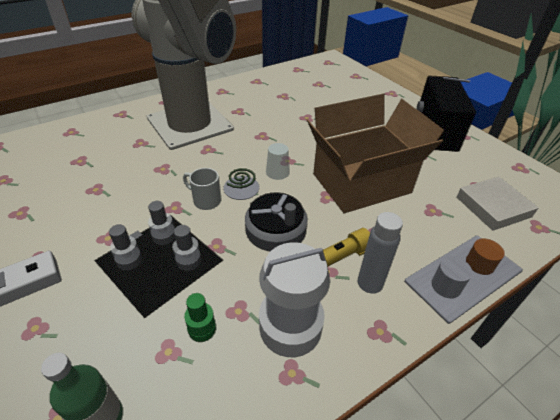

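View pics/top0.png

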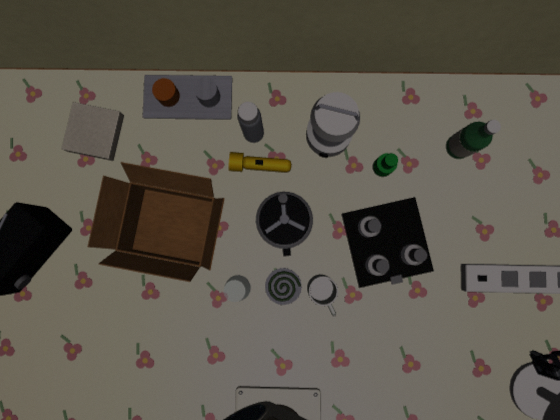

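View pics/wrist0.png

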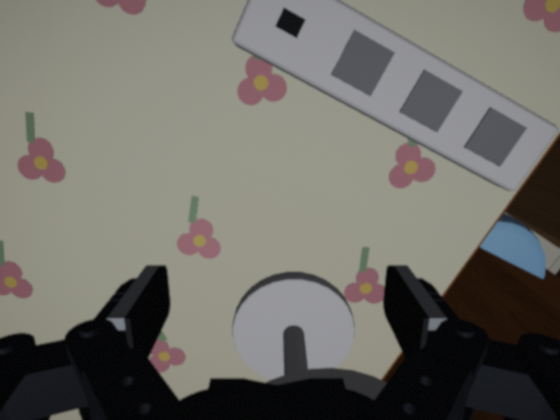

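```bash
cat >> h.py <<'E'
def ray(p,uv,H=420):
    f=H/2/np.tan(np.radians(p['fov_y']/2)); T=p['cam_to_world']
    uv=np.atleast_2d(uv).astype(float)
    d=np.stack([(uv[:,0]-p['cx'])/f,-(uv[:,1]-p['cy'])/f,-np.ones(len(uv))],1)
    return T[:3,3], d@T[:3,:3].T
def atz(p,uv,z):
    o,d=ray(p,uv); return o+d*((z-o[2])/d[:,2])[:,None]
def cloud(p,dep):
    v,u=np.mgrid[0:dep.shape[0],0:dep.shape[1]]
    o,d=ray(p,np.stack([u.ravel(),v.ravel()],1))
    P=o+d*dep.ravel()[:,None]; P[dep.ravel()<=0]=np.nan
    return P.reshape(dep.shape+(3,))
def proj(p,P,H=420):
    f=H/2/np.tan(np.radians(p['fov_y']/2)); T=p['cam_to_world']
    c=(np.atleast_2d(P)-T[:3,3])@T[:3,:3]
    return np.stack([p['cx']+f*c[:,0]/-c[:,2], p['cy']-f*c[:,1]/-c[:,2]],1)
E
python3 - <<'E'
from h import *
np.set_printoptions(precision=4,suppress=True)
Z=dict(crank_axis=.061,crank_knob=.086,lamp0_mid=.054,lamp1_mid=.054,lamp2_mid=.054,carton=0,flap_left_edge=.19,flap_right_edge=.19,flap_near_edge=.19,flap_far_edge=.19,lantern=0,aerosol=0,torch=0,coil_stand=0,tumbler=0,mug=0,pad=0)
for n in ['top','scene']:
    im,d=get_image(n); p=camera_params(n); C=cloud(p,d)
    np.savez('pics/%s_c.npz'%n,im=im,d=d,C=C)
    for k,z in Z.items():
        if k in('lamp1_mid','lamp2_mid') : continue
        r=finder.landmark_of(n,k)
        print(n,k,[(round(x['score'],2),np.round(x['location'],1),atz(p,x['location'],z)[0][:2]) for x in r[:5]])
E
```

```text
top crank_axis [(0.85, array([282.9, 219.3]), array([ 0.5389, -0.0052]))]
top crank_knob [(0.63, array([279.2, 202.2]), array([0.5794, 0.0046]))]
top lamp0_mid [(0.7, array([235.7, 287.2]), array([0.3666, 0.1099])), (0.67, array([414.6, 253.4]), array([ 0.4602, -0.3362])), (0.31, array([262.9, 164.9]), array([0.6778, 0.0487]))]
top carton [(0.89, array([175.7, 228. ]), array([0.514 , 0.2802]))]
top flap_left_edge [(0.73, array([ 95.3, 209.2]), array([0.5454, 0.4149]))]
top flap_right_edge [(0.61, array([217.2, 233.8]), array([0.4958, 0.1394]))]
top flap_near_edge [(0.58, array([145. , 272.2]), array([0.4079, 0.2968])), (0.45, array([ 94.2, 209.7]), array([0.5443, 0.4173]))]
top flap_far_edge [(0.69, array([175.7, 223.2]), array([0.5176, 0.2328])), (0.56, array([168.1, 168.5]), array([0.6404, 0.2547]))]
top lantern [(0.79, array([327.3, 133.2]), array([ 0.7772, -0.12  ])), (0.38, array([177.2, 226.2]), array([0.5189, 0.2764]))]
top aerosol [(0.59, array([252.8, 134.3]), array([0.7711, 0.0807]))]
top torch [(0.73, array([259.9, 167. ]), array([0.6821, 0.0595]))]
top coil_stand [(0.58, 
[... 998 characters left out ...]
.2939]))]
scene flap_far_edge [(0.66, array([402.8, 149.1]), array([0.6319, 0.259 ])), (0.42, array([293.3, 329.4]), array([ 0.8588, -0.1843]))]
scene lantern [(0.68, array([292.6, 326.6]), array([ 0.7733, -0.1168]))]
scene aerosol [(0.75, array([369.9, 281.9]), array([0.7741, 0.0807]))]
scene torch [(0.68, array([335.5, 260.7]), array([0.6913, 0.054 ]))]
scene coil_stand [(0.73, array([156.3, 259.1]), array([ 0.4796, -0.2824])), (0.62, array([238.4, 189.5]), array([ 0.3683, -0.0168]))]
scene tumbler [(0.98, array([277.2, 173. ]), array([0.3629, 0.109 ])), (0.68, array([368.2, 281.2]), array([0.7709, 0.0788]))]
scene mug [(0.75, array([206.3, 198.4]), array([ 0.356 , -0.1043]))]
scene pad []
```

Run:
```python
from h import *
im=np.load('pics/top_c.npz')['im']; s=np.load('pics/scene_c.npz')['im']
br=lambda a: np.clip(a.astype(float)*1.8,0,255).astype(np.uint8)
a=cv2.resize(br(im)[170:310,210:450],(800,467),interpolation=cv2.INTER_CUBIC); save('t_crank',a)
a=cv2.resize(br(im)[150:290,80:240],(686,600),interpolation=cv2.INTER_CUBIC); save('t_cart',a)
a=cv2.resize(br(s)[160:310,90:310],(800,545),interpolation=cv2.INTER_CUBIC); save('s_crank',a)
```

```text
(no output)
```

View pics/t_crank.png

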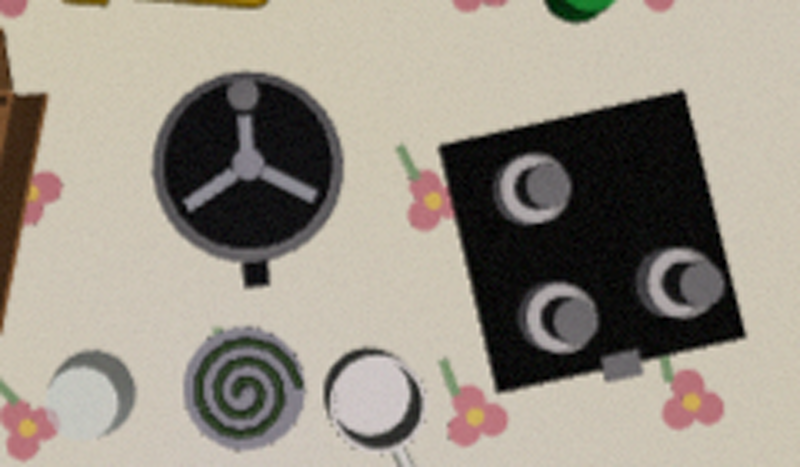

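View pics/t_cart.png

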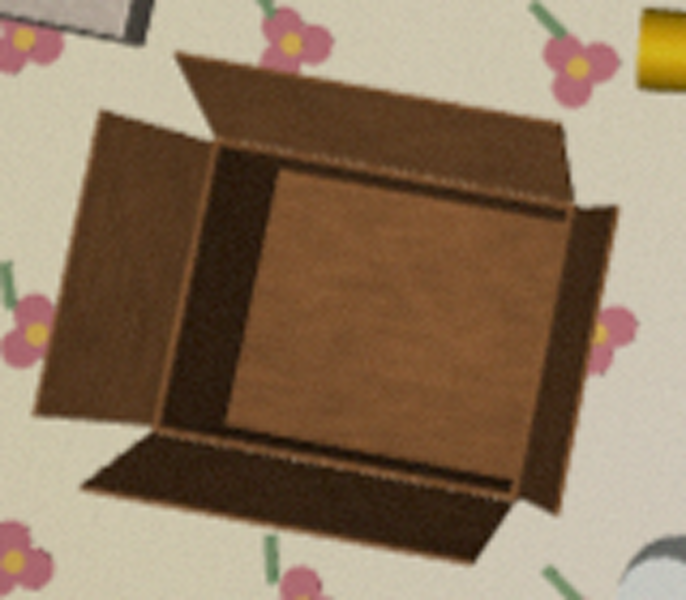

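View pics/s_crank.png

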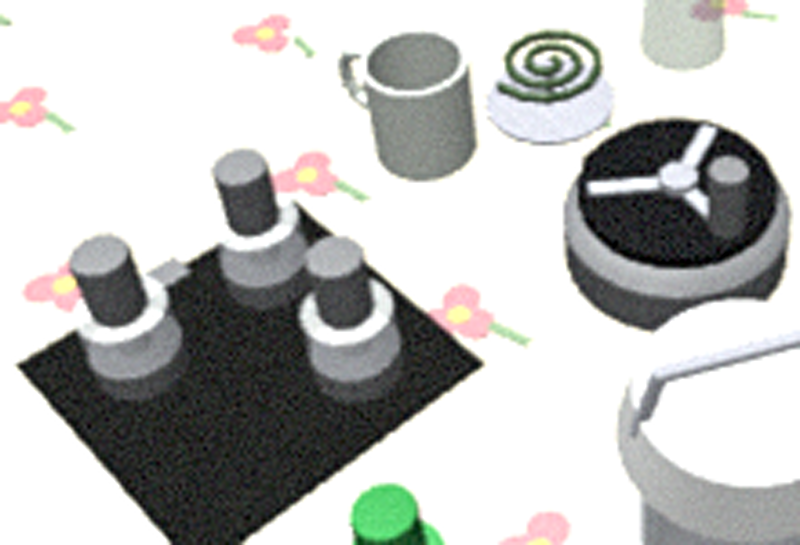

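Run:
```python
from h import *
np.set_printoptions(precision=4,suppress=True)
p=camera_params('top'); ps=camera_params('scene')
t=lambda x,y:(210+x*.3,170+y*.3)
print('knob',atz(p,t(242,94),.110)); print('housing',atz(p,t(248,166),.055)); print('hub',atz(p,t(247,163),.066))
for q in [(548,187),(575,322),(701,285)]: print('lamp',atz(p,t(*q),.104))
c=lambda x,y:(80+x*.23324,150+y*.23333)
R=np.array([atz(p,c(*q),.11)[0] for q in [(217,140),(571,205),(515,497),(157,432)]]); print(R,R.mean(0), [np.linalg.norm(R[i]-R[(i+1)%4]) for i in range(4)])
s=lambda x,y:(90+x*.275,160+y*.2752)
print('S knob',atz(ps,s(729,169),.110))
for q in [(101,254),(240,167),(336,257)]: print('S lamp',atz(ps,s(*q),.104))
print('S hub',atz(ps,s(678,176),.066))
# depth
D=np.load('pics/top_c.npz'); C=D['C']
for u,v in [(283,198),(374,226),(382,267),(420,255),(284,219)]:
    w=C[v-1:v+2,u-1:u+2].reshape(-1,3); print((u,v),np.nanmedian(w,0))
# table plane bias
print(np.nanmedian(C[320:360,200:240].reshape(-1,3),0),np.nanmedian(C[330:350,400:440].reshape(-1,3),0),np.nanmedian(C[85:100,260:300].reshape(-1,3),0))
# point cloud of knob
m=(C[...,2]>.095)&(C[...,2]<.125)
for n,(x,y) in dict(knob=(.585,.001),l0=(.52,-.25),l1=(.43,-.26),l2=(.45,-.34)).items():
    k=m&(np.hypot(C[...,0]-x,C[...,1]-y)<.05); P=C[k]; print(n,len(P),(P[:,:2].max(0)+P[:,:2].min(0))/2 if len(P) else 0,np.ptp(P,0) if len(P) else 0)
S=np.load('pics/scene_c.npz')['C']; m=(S[...,2]>.09)&(S[...,2]<.12)
for n,(x,y) in dict(knob=(.585,.001),l0=(.52,-.25),l1=(.43,-.26),l2=(.45,-.34)).items():
    k=m&(np.hypot(S[...,0]-x,S[...,1]-y)<.04); P=S[k]; print('S',n,len(P),(P[:,:2].max(0)+P[:,:2].min(0))/2 if len(P) else 0,np.ptp(P,0) if len(P) else 0)
```

```text
knob [[ 0.5868 -0.0037  0.11  ]]
housing [[ 0.5381 -0.009   0.055 ]]
hub [[ 0.5397 -0.0082  0.066 ]]
lamp [[ 0.5241 -0.2255  0.104 ]]
lamp [[ 0.4278 -0.2451  0.104 ]]
lamp [[ 0.456  -0.3348  0.104 ]]
[[0.6181 0.367  0.11  ]
 [0.5846 0.1642 0.11  ]
 [0.4203 0.1904 0.11  ]
 [0.4522 0.3933 0.11  ]] [0.5188 0.2787 0.11  ] [np.float64(0.20548774954388732), np.float64(0.16644011432949357), np.float64(0.20535667942093563), np.float64(0.1679087698926933)]
S knob [[ 0.5872 -0.0025  0.11  ]]
S lamp [[ 0.458  -0.3331  0.104 ]]
S lamp [[ 0.4309 -0.2441  0.104 ]]
S lamp [[ 0.5275 -0.2238  0.104 ]]
S hub [[ 0.5388 -0.0063  0.066 ]]
(283, 198) [ 0.5875 -0.0046  0.1089]
(374, 226) [ 0.5242 -0.2243  0.1055]
(382, 267) [ 0.4268 -0.2441  0.103 ]
(420, 255) [ 0.4572 -0.3351  0.1027]
(284, 219) [ 0.5394 -0.0079  0.0672]
[0.2254 0.1546 0.    ] [ 0.2383 -0.3647 -0.0001] [0.8886 0.0109 0.0009]
knob 78 [ 0.5861 -0.0034] [0.0219 0.0218 0.0154]
l0 149 [ 0.5256 -0.2238] [0.0315 0.0323 0.0113]
l1 150 [ 0.429  -0.2436] [0.029  0.0315 0.0127]
l2 155 [ 0.457  -0.3335] [0.0291 0.032  0.0127]
S knob 138 [ 0.5873 -0.0031] [0.0239 0.023  0.0234]
S l0 209 [ 0.5274 -0.2255] [0.033  0.0295 0.0167]
S l1 192 [ 0.4293 -0.2439] [0.0322 0.0322 0.0159]
S l2 230 [ 0.4565 -0.3342] [0.0353 0.0321 0.0162]
```

```bash
cat >> h.py <<'E'
np.set_printoptions(precision=4,suppress=True)
def yaw_of(R): return np.degrees(np.arctan2(R[1,1],R[0,1]))
def plan(targets,yaw=None):
    """targets: list of world xyz; prints shifts cm in tool axes + turn"""
    s=readout.get_state(); R=s['ee_rot']; p=s['position']
    print('t',round(s['time_s'],2),'pos',p,'yaw',yaw_of(R),'w',round(s['width'],4),'F',s['wrist_force'],'j',s['joint_positions'].round(1))
    a=np.radians(yaw_of(R)); R=np.array([[0,np.cos(a),np.sin(a)],[0,np.sin(a),-np.cos(a)],[-1,0,0]])
    for t in targets:
        d=R.T@(np.array(t)-p)*100
        turn=0 if yaw is None else -((yaw-yaw_of(R)+180)%360-180)
        print(d.round(2),'turn',round(turn,1))
AX=np.array([.539,-.0075])
CC=np.array([.519,.279]); CY=-9.3
def cart(x,y,z):
    a=np.radians(CY); return np.array([CC[0]+np.cos(a)*x-np.sin(a)*y, CC[1]+np.sin(a)*x+np.cos(a)*y, z])
E
python3 - <<'E'
from h import *
plan([(.587,-.0035,.20)],-9.3)
C=np.load('pics/top_c.npz')['C']
z=C[200:295,0:75]; print('black box z max',np.nanmax(z[...,2]))
m=(z[...,2]>.05); print('min y',np.nanpercentile(z[m][:,1],[0,1,5]), np.nanpercentile(z[m][:,0],[1,99]))
# carton edges from rim cloud
m=(C[...,2]>.112)&(C[...,2]<.25)&(C[...,1]>.1)&(C[...,1]<.47)&(C[...,0]>.35)&(C[...,0]<.7)
P=C[m]; print(P[:,2].max(), len(P))
E
```

```text
t 1.75 pos [ 0.2818 -0.5578  0.2313] yaw -63.19760138897818 w 0.0853 F [ 0.0576 -0.6972 -0.5971] j [-64.3  24.2  93.4  -0.   62.4  -1.1]
[  3.13 -35.72 -52.23] turn -53.9
black box z max 0.224320348583103
min y [0.5547 0.5572 0.5641] [0.3474 0.5584]
0.1952261650128957 5755
```

>>> {"method": "carry_out", "body": {
  "plan": [
    [[0,-35.7,-52.2,-53.9,0],[0,-35.7,-52.2,-53.9,0],[0,-35.7,-52.2,-53.9,0],[0,-35.7,-52.2,-53.9,0],[0,-35.7,-52.2,-53.9,0],[0,-35.7,-52.2,-53.9,0],[0,-35.7,-52.2,-53.9,0],[0,-35.7,-52.2,-53.9,0]]
  ]
}}

```text
time_s: 2.42
position: [0.4432, -0.264, 0.2316]
ee_rot: [[0.001, 0.988, -0.155], [-0.0, -0.155, -0.988], [-1.0, 0.001, 0.0]]
wrist_force: [1.0, -0.1, 0.5]
width: 0.0855
```

Run:
```python
from h import *
plan([(.587,-.0035,.20)],-9.3)
```

```text
t 2.42 pos [ 0.4432 -0.264   0.2316] yaw -8.943565701136801 w 0.0855 F [ 1.0054 -0.0982  0.5054] j [-32.1  15.  107.1   0.   57.8 -23.2]
[  3.16  10.15 -27.97] turn 0.4
```

>>> {"method": "carry_out", "body": {
  "plan": [
    [[3.1,10.2,-28,0.4,0.4],[3.1,10.2,-28,0.4,0.4],[3.1,10.2,-28,0.4,0.4],[3.1,10.2,-28,0.4,0.4],[3.1,10.2,-28,0.4,0.4],[3.1,10.2,-28,0.4,0.4],[3.1,10.2,-28,0.4,0.4],[3.1,10.2,-28,0.4,0.4]]
  ],
  "force": 20
}}

```text
time_s: 3.08
position: [0.591, -0.001, 0.1999]
ee_rot: [[0.002, 0.986, -0.165], [0.001, -0.165, -0.986], [-1.0, 0.001, -0.002]]
wrist_force: [-0.4, -1.0, 0.3]
width: 0.0512
```

Run:
```python
from h import *
plan([(.587,-.0035,.20),(.587,-.0035,.078)],-9.3)
im,d=get_image('wrist'); save('w1',im); p=camera_params('wrist')
print(proj(p,[.587,-.0035,.11]))
r=finder.landmark_of('wrist','crank_knob'); print([(x['score'],x['location'],atz(p,x['location'],.086)) for x in r])
r=finder.landmark_of('wrist','crank_axis'); print([(x['score'],x['location'],atz(p,x['location'],.061)) for x in r])
```

```text
t 3.08 pos [ 0.591  -0.001   0.1999] yaw -9.491491732359751 w 0.0512 F [-0.3778 -0.9897  0.2765] j [-1.3 23.5 99.3  0.1 57.1  8.2]
[-0.01 -0.35  0.31] turn -0.2
[12.19 -0.35  0.31] turn -0.2
[[271.948  207.9434]]
[(0.64, [272.3, 202.4], array([[ 0.5864, -0.007 ,  0.086 ]]))]
[(0.8, [215.9, 204.2], array([[ 0.5398, -0.0086,  0.061 ]]))]
```

View pics/w1.png

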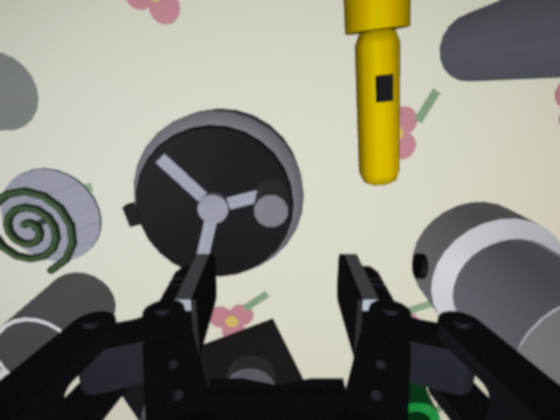

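>>> {"method": "carry_out", "body": {
  "plan": [
    [[0,-0.3,0.4,0,0.4],[4,-0.3,0.4,0,0.4],[8,-0.3,0.4,0,0.4],[12,-0.3,0.4,0,0.4],[12,-0.3,0.4,0,0.9],[12,-0.3,0.4,0,0.9],[12,-0.3,0.4,0,0.9],[12,-0.3,0.4,0,0.9]]
  ]
}}

```text
time_s: 3.9
position: [0.5853, -0.0108, 0.0814]
ee_rot: [[0.002, 0.986, -0.169], [-0.001, -0.169, -0.986], [-1.0, 0.002, 0.001]]
wrist_force: [4.4, -5.4, -21.7]
width: 0.0231
```

Run:
```python
from h import *
plan([(.587,-.0035,.08)],-9.3)
im,d=get_image('wrist'); save('w2',im)
plan([(.587,-.0035,.08)],-9.3)
```

```text
t 3.9 pos [ 0.5853 -0.0108  0.0814] yaw -9.740530137982004 w 0.0231 F [  4.3938  -5.4368 -21.6671] j [ -2.2  32.8 103.4  -0.1  43.7   7.6]
[ 0.14  0.04 -0.75] turn -0.4
t 3.95 pos [ 0.5853 -0.0108  0.0815] yaw -9.73249365046129 w 0.0236 F [  4.7988  -4.7135 -21.8379] j [ -2.2  32.8 103.4  -0.1  43.7   7.6]
[ 0.15  0.04 -0.75] turn -0.4
```

View pics/w2.png

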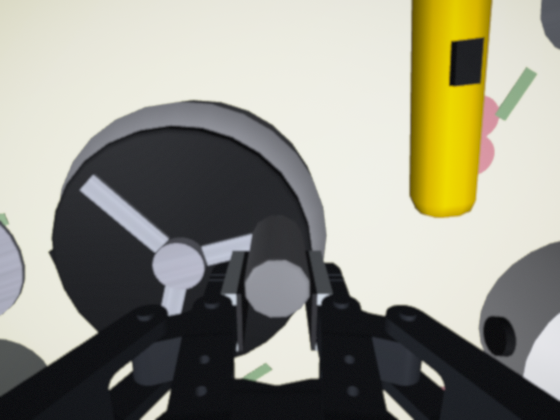

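>>> {"method": "carry_out", "body": {
  "plan": [
    [[0,0,0,0,0.9],[0,0,0,0,0.9],[0,0,0,0,0.9]]
  ]
}}

```text
time_s: 4.2
position: [0.5853, -0.0108, 0.0815]
ee_rot: [[0.002, 0.986, -0.169], [-0.001, -0.169, -0.986], [-1.0, 0.002, 0.001]]
wrist_force: [5.3, -6.0, -22.8]
width: 0.0231
```

Run:
```python
from h import *
plan([(.587,-.0035,.08)],-9.3)
im,d=get_image('top'); save('t2',im); p=camera_params('top'); C=cloud(p,d)
print(readout.get_state()['tau'])
```

```text
t 4.2 pos [ 0.5853 -0.0108  0.0815] yaw -9.71353150764255 w 0.0231 F [  5.3487  -6.0255 -22.776 ] j [ -2.2  32.8 103.4  -0.1  43.7   7.6]
[ 0.15  0.04 -0.75] turn -0.4
[  3.1537 -68.1851 -22.7767   1.0702   1.4418  -0.0412]
```

>>> {"method": "carry_out", "body": {
  "plan": [
    [[0,0,0,0,0.5],[0,0,0,0,0.5],[0,0,0,0,0.5],[0,0,0,0,0.5]]
  ]
}}

```text
time_s: 4.58
position: [0.5859, -0.0094, 0.0822]
ee_rot: [[0.003, 0.986, -0.169], [0.0, -0.169, -0.986], [-1.0, 0.003, -0.0]]
wrist_force: [0.4, -0.9, 0.3]
width: 0.043
```

Run:
```python
from h import *
plan([(.587,-.0035,.08)],-9.3)
im,d=get_image('wrist'); save('w3',im); p=camera_params('wrist'); np.save('pics/w3d.npy',d)
C=cloud(p,d); m=(C[...,2]>.103)&(C[...,2]<.118)&(np.hypot(C[...,0]-.587,C[...,1]+.006)<.03); P=C[m]; print(len(P),P[:,:2].min(0),P[:,:2].max(0),P[:,:2].mean(0))
im,d=get_image('top'); save('t3',im[150:300,200:400]);
```

```text
t 4.58 pos [ 0.5859 -0.0094  0.0822] yaw -9.703069681011412 w 0.043 F [ 0.3698 -0.8884  0.2813] j [ -2.1  32.7 103.4   0.   43.8   7.6]
[ 0.22  0.01 -0.61] turn -0.4
5110 [ 0.5594 -0.0249] [0.6169 0.0083] [ 0.5869 -0.0028]
```

View pics/w3.png

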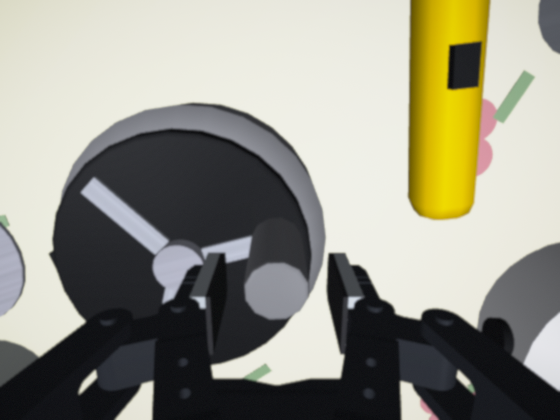

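Run:
```python
from h import *
p=camera_params('wrist'); print(atz(p,[(276,290)],.11), atz(p,[(179,266)],.066))
```

```text
[[ 0.5861 -0.0033  0.11  ]] [[ 0.5383 -0.0083  0.066 ]]
```

>>> {"method": "carry_out", "body": {
  "plan": [
    [[0.4,0,-0.6,0,0.5],[0.4,0,-0.6,0,0.5],[0.4,0,-0.6,0,0.9],[0.4,0,-0.6,0,0.9],[0.4,0,-0.6,0,0.9],[0.4,0,-0.6,0,0.9],[0.4,0,-0.6,0,0.9]]
  ],
  "force": 20
}}

```text
time_s: 5.27
position: [0.5867, -0.0034, 0.0764]
ee_rot: [[0.002, 0.986, -0.169], [0.0, -0.169, -0.986], [-1.0, 0.002, -0.0]]
wrist_force: [4.9, 1.3, -3.3]
width: 0.0235
```

Run:
```python
from h import *
plan([(.5865,-.0033,.078)])
a=np.radians(-9.7); R=np.array([[0,np.cos(a),np.sin(a)],[0,np.sin(a),-np.cos(a)],[-1,0,0]])
th=[5-10*i for i in range(0,38)]+[-370]
th=np.radians(th); P=.048*np.stack([np.cos(th),np.sin(th),0*th],1)
L=(P@R)*100
for k in range(0,len(L)-1,8):
    print('call',k//8)
    for j in range(k+1,min(k+9,len(L))): print((L[j]-L[k]).round(2)[1:].tolist())
```

```text
t 5.27 pos [ 0.5867 -0.0034  0.0764] yaw -9.702301885934538 w 0.0235 F [ 4.9029  1.2657 -3.3215] j [ -1.5  33.3 103.3   0.   43.3   8.2]
[-0.16 -0.02 -0.01] turn 0
call 0
[0.14, 0.82]
[0.14, 1.66]
[-0.01, 2.48]
[-0.3, 3.27]
[-0.73, 3.99]
[-1.27, 4.63]
[-1.91, 5.16]
[-2.64, 5.58]
call 1
[-0.79, 0.28]
[-1.61, 0.42]
[-2.45, 0.42]
[-3.27, 0.27]
[-4.06, -0.02]
[-4.78, -0.44]
[-5.42, -0.98]
[-5.95, -1.63]
call 2
[-0.41, -0.73]
[-0.7, -1.51]
[-0.84, -2.34]
[-0.83, -3.18]
[-0.68, -4.0]
[-0.39, -4.78]
[0.03, -5.51]
[0.57, -6.14]
call 3
[0.64, -0.53]
[1.37, -0.95]
[2.16, -1.23]
[2.98, -1.37]
[3.82, -1.37]
[4.64, -1.22]
[5.43, -0.93]
[6.15, -0.51]
call 4
[0.64, 0.54]
[1.17, 1.18]
[1.59, 1.91]
[1.87, 2.7]
[2.01, 3.52]
[2.03, 3.94]
```

>>> {"method": "carry_out", "body": {
  "plan": [
    [[0,0.14,0.82,0,0.9],[0,0.14,1.66,0,0.9],[0,0,2.48,0,0.9],[0,-0.3,3.27,0,0.9],[0,-0.73,3.99,0,0.9],[0,-1.27,4.63,0,0.9],[0,-1.91,5.16,0,0.9],[0,-2.64,5.58,0,0.9]]
  ]
}}

```text
time_s: 5.93
position: [0.5494, -0.0546, 0.0763]
ee_rot: [[-0.001, 0.986, -0.169], [-0.0, -0.169, -0.986], [-1.0, -0.001, 0.0]]
wrist_force: [1.4, 0.2, -0.8]
width: 0.0238
```

Run:
```python
from h import *
plan([])
s=readout.get_state()['position'][:2]-AX; print(np.hypot(*s),np.degrees(np.arctan2(s[1],s[0])))
```

```text
t 5.93 pos [ 0.5494 -0.0546  0.0763] yaw -9.724923983501261 w 0.0238 F [ 1.4492  0.1899 -0.8132] j [ -6.9  31.2 107.7  -0.   41.1   2.8]
0.04826438711709584 -77.56878159563298
```

Tracking well, low force.

>>> {"method": "carry_out", "body": {
  "plan": [
    [[0,-0.79,0.28,0,0.9],[0,-1.61,0.42,0,0.9],[0,-2.45,0.42,0,0.9],[0,-3.27,0.27,0,0.9],[0,-4.06,0,0,0.9],[0,-4.78,-0.44,0,0.9],[0,-5.42,-0.98,0,0.9],[0,-5.95,-1.63,0,0.9]]
  ]
}}

```text
time_s: 6.6
position: [0.4949, -0.0273, 0.0764]
ee_rot: [[0.003, 0.986, -0.168], [0.0, -0.168, -0.986], [-1.0, 0.003, -0.0]]
wrist_force: [9.0, 1.3, -8.0]
width: 0.0235
```

>>> {"method": "carry_out", "body": {
  "plan": [
    [[0,-0.41,-0.73,0,0.9],[0,-0.7,-1.51,0,0.9],[0,-0.84,-2.34,0,0.9],[0,-0.83,-3.18,0,0.9],[0,-0.68,-4.0,0,0.9],[0,-0.39,-4.78,0,0.9],[0,0.03,-5.51,0,0.9],[0,0.57,-6.14,0,0.9]]
  ]
}}

```text
time_s: 7.27
position: [0.5103, 0.0312, 0.0763]
ee_rot: [[0.0, 0.986, -0.167], [-0.002, -0.167, -0.986], [-1.0, 0.001, 0.002]]
wrist_force: [3.2, -10.2, -2.6]
width: 0.0231
```

Run:
```python
from h import *
plan([])
s=readout.get_state()['position'][:2]-AX; print(np.hypot(*s),np.degrees(np.arctan2(s[1],s[0])))
im,d=get_image('wrist'); save('w4',im)
```

```text
t 7.27 pos [0.5103 0.0312 0.0763] yaw -9.609427980161305 w 0.0231 F [  3.1772 -10.1932  -2.6154] j [  2.2  28.8 112.9  -0.2  38.3  12. ]
0.04813775786163185 126.54041423426352
```

View pics/w4.png

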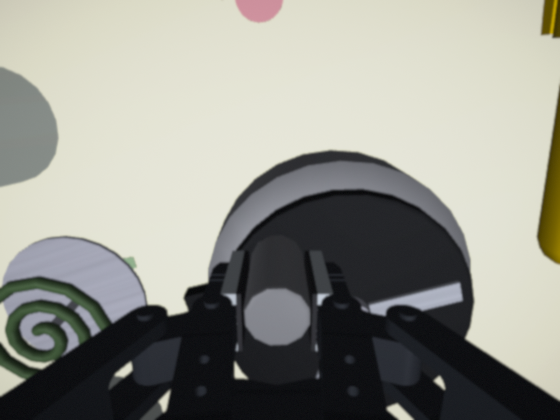

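>>> {"method": "carry_out", "body": {
  "plan": [
    [[0,0.64,-0.53,0,0.9],[0,1.37,-0.95,0,0.9],[0,2.16,-1.23,0,0.9],[0,2.98,-1.37,0,0.9],[0,3.82,-1.37,0,0.9],[0,4.64,-1.22,0,0.9],[0,5.43,-0.93,0,0.9],[0,6.15,-0.51,0,0.9]]
  ]
}}

```text
time_s: 7.98
position: [0.5728, 0.0263, 0.0763]
ee_rot: [[0.0, 0.986, -0.168], [0.0, -0.168, -0.986], [-1.0, 0.0, -0.0]]
wrist_force: [-1.6, 2.6, 1.4]
width: 0.0234
```

>>> {"method": "carry_out", "body": {
  "plan": [
    [[0,0.64,0.54,0,0.9],[0,1.17,1.18,0,0.9],[0,1.59,1.91,0,0.9],[0,1.87,2.7,0,0.9],[0,2.01,3.52,0,0.9],[0,2.03,3.94,0,0.9],[0,2.03,3.94,0,0.9],[0,2.03,3.94,0,0.9]]
  ]
}}

```text
time_s: 8.65
position: [0.5859, -0.0171, 0.0764]
ee_rot: [[0.002, 0.986, -0.169], [-0.001, -0.169, -0.986], [-1.0, 0.002, 0.001]]
wrist_force: [5.2, -3.1, -3.4]
width: 0.0233
```

Run:
```python
from h import *
plan([])
s=readout.get_state()['position'][:2]-AX; print(np.hypot(*s),np.degrees(np.arctan2(s[1],s[0])))
im,d=get_image('wrist'); save('w5',im)
```

```text
t 8.65 pos [ 0.5859 -0.0171  0.0764] yaw -9.727701841028468 w 0.0233 F [ 5.2006 -3.1062 -3.4424] j [ -2.8  33.3 103.4  -0.1  43.3   7. ]
0.04791188074657779 -11.550794059078827
```

View pics/w5.png

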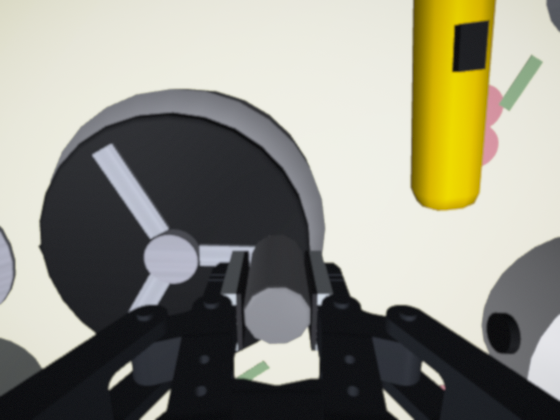

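>>> {"method": "carry_out", "body": {
  "plan": [
    [[0,0,0,0,0.3],[0,0,0,0,0.3],[0,0,0,0,0.3],[-3,0,0,0,0.3],[-7,0,0,0,0.3],[-11,0,0,0,0.3],[-13,0,0,0,0.3],[-13,0,0,0,0.3]]
  ]
}}

```text
time_s: 9.37
position: [0.5879, -0.0159, 0.2117]
ee_rot: [[0.008, 0.986, -0.168], [-0.0, -0.168, -0.986], [-1.0, 0.008, -0.001]]
wrist_force: [1.1, 0.4, -0.6]
width: 0.0592
```

```bash
cat >> h.py <<'E'
def lamps():
    im,d=get_image('top'); p=camera_params('top'); C=cloud(p,d)
    m=((C[...,2]>.092)&(C[...,2]<.120)&(C[...,0]>.3)&(C[...,0]<.7)&(C[...,1]<-.1)&(C[...,1]>-.5)).astype(np.uint8)
    n,l,st,c=cv2.connectedComponentsWithStats(m)
    for i in range(1,n):
        if st[i,4]>30:
            P=C[l==i]; print('lamp',st[i,4],((P.min(0)+P.max(0))/2).round(4),np.ptp(P,0).round(3))
    return im,C
E
python3 - <<'E'
from h import *
im,C=lamps(); save('t4',np.clip(im.astype(float)*1.6,0,255).astype(np.uint8))
plan([(.526,-.2245,.21),(.526,-.2245,.066)],-9.3)
E
```

```text
lamp 141 [ 0.6854 -0.2653  0.0985] [0.028 0.033 0.013]
lamp 155 [ 0.5256 -0.2237  0.1001] [0.031 0.032 0.016]
lamp 161 [ 0.457  -0.3333  0.1013] [0.029 0.032 0.016]
lamp 155 [ 0.4291 -0.2434  0.1001] [0.029 0.031 0.014]
t 9.42 pos [ 0.5865 -0.0159  0.2091] yaw -9.680110780212102 w 0.0599 F [-0.6248  0.651  -0.6274] j [-2.7 22.5 99.6 -0.  57.7  7. ]
[-0.09 -2.46 21.58] turn -0.4
[14.31 -2.46 21.58] turn -0.4
```

View pics/t4.png

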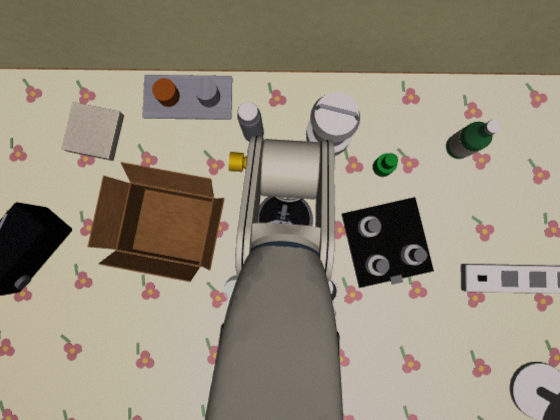

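>>> {"method": "carry_out", "body": {
  "plan": [
    [[0,-2.5,21.6,-0.4,0.3],[0,-2.5,21.6,-0.4,0.3],[0,-2.5,21.6,-0.4,0.3],[0,-2.5,21.6,-0.4,0.3],[0,-2.5,21.6,-0.4,0.3],[0,-2.5,21.6,-0.4,0.3],[0,-2.5,21.6,-0.4,0.3],[0,-2.5,21.6,-0.4,0.3]]
  ]
}}

```text
time_s: 10.08
position: [0.5234, -0.2243, 0.205]
ee_rot: [[-0.002, 0.987, -0.163], [0.002, -0.163, -0.987], [-1.0, -0.003, -0.001]]
wrist_force: [1.0, -0.3, -1.6]
width: 0.0596
```

>>> {"method": "carry_out", "body": {
  "plan": [
    [[0,0,0,0,0.3],[0,0,0,0,0.3]]
  ]
}}

```text
time_s: 10.25
position: [0.5245, -0.2231, 0.2058]
ee_rot: [[-0.001, 0.987, -0.16], [0.001, -0.16, -0.987], [-1.0, -0.001, -0.001]]
wrist_force: [-0.2, -0.1, -0.3]
width: 0.0601
```

Run:
```python
from h import *
plan([(.526,-.2243,.066)],-9.3)
im,d=get_image('wrist'); save('w6',im); p=camera_params('wrist'); print(proj(p,[[.526,-.2243,.104],[.429,-.2436,.104],[.457,-.3335,.104]]))
```

```text
t 10.25 pos [ 0.5245 -0.2231  0.2058] yaw -9.197548054292419 w 0.0601 F [-0.2272 -0.0966 -0.3203] j [-24.2  21.5 101.6   0.   57.  -15.1]
[13.98  0.17  0.1 ] turn 0.1
[[278.8422 201.0701]
 [151.0779 246.5544]
 [214.5936 344.3978]]
```

View pics/w6.png

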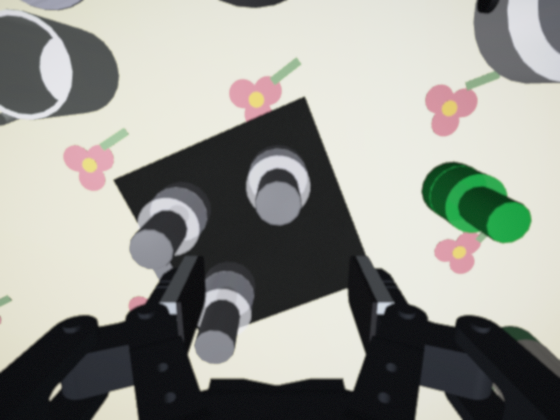

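>>> {"method": "carry_out", "body": {
  "plan": [
    [[4,0.2,0.1,0,0.3],[8,0.2,0.1,0,0.3],[12,0.2,0.1,0,0.3],[14,0.2,0.1,0,0.3],[14,0.2,0.1,0,0.8],[14,0.2,0.1,0,0.8],[14,0.2,0.1,0,0.8],[14,0.2,0.1,0,0.8]]
  ],
  "force": 25
}}

```text
time_s: 10.97
position: [0.5276, -0.2262, 0.0682]
ee_rot: [[0.003, 0.987, -0.161], [-0.001, -0.161, -0.987], [-1.0, 0.003, 0.001]]
wrist_force: [0.5, -0.7, -1.7]
width: 0.0322
```

>>> {"method": "carry_out", "body": {
  "plan": [
    [[0,0,0,0,0.8],[-3,0,0,0,0.8],[-7,0,0,0,0.8],[-11,0,0,0,0.8],[-15,0,0,0,0.8],[-18,0,0,0,0.8],[-18,0,0,0,0.8],[-18,0,0,0,0.8]]
  ]
}}

```text
time_s: 11.63
position: [0.5273, -0.2265, 0.2496]
ee_rot: [[0.006, 0.987, -0.162], [-0.003, -0.162, -0.987], [-1.0, 0.006, 0.002]]
wrist_force: [0.6, 1.0, -2.7]
width: 0.0324
```

Run:
```python
from h import *
for y in (.06,0,-.06): print(cart(0,y,0))
plan([cart(0,.06,.245)],-9.3)
im,d=get_image('wrist'); save('w7',im)
```

```text
[0.5287 0.3382 0.    ]
[0.519 0.279 0.   ]
[0.5093 0.2198 0.    ]
t 11.63 pos [ 0.5273 -0.2265  0.2496] yaw -9.299178252785019 w 0.0324 F [ 0.6074  0.9681 -2.7108] j [-24.4  18.6  99.3   0.   61.7 -15.1]
[  0.46  -8.99 -55.76] turn 0.0
```

View pics/w7.png

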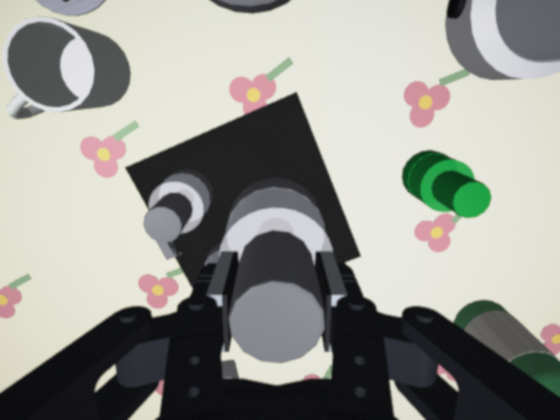

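>>> {"method": "carry_out", "body": {
  "plan": [
    [[-3,-2,-4,0,0.8],[-3,-9,-55.8,0,0.8],[-3,-9,-55.8,0,0.8],[-3,-9,-55.8,0,0.8],[-3,-9,-55.8,0,0.8],[-3,-9,-55.8,0,0.8],[-3,-9,-55.8,0,0.8],[-3,-9,-55.8,0,0.8]]
  ]
}}

```text
time_s: 12.35
position: [0.5206, 0.1004, 0.2714]
ee_rot: [[-0.003, 0.987, -0.162], [-0.001, -0.162, -0.987], [-1.0, -0.003, 0.001]]
wrist_force: [0.7, -0.2, -1.5]
width: 0.0325
```

Run:
```python
from h import *
plan([cart(0,.06,.28)],-9.3)
```

```text
t 12.35 pos [0.5206 0.1004 0.2714] yaw -9.306967961118566 w 0.0325 F [ 0.6831 -0.2025 -1.4673] j [  9.6  13.6 103.1  -0.   63.5  18.9]
[ -0.86  -3.05 -23.6 ] turn -0.0
```

>>> {"method": "carry_out", "body": {
  "plan": [
    [[-1,-3,-23.6,0,0.8],[-1,-3,-23.6,0,0.8],[-1,-3,-23.6,0,0.8],[-1,-3,-23.6,0,0.8],[-1,-3,-23.6,0,0.8],[-1,-3,-23.6,0,0.8],[-1,-3,-23.6,0,0.8],[-1,-3,-23.6,0,0.8]]
  ]
}}

```text
time_s: 13.02
position: [0.5294, 0.3375, 0.2807]
ee_rot: [[-0.003, 0.987, -0.159], [-0.002, -0.159, -0.987], [-1.0, -0.003, 0.003]]
wrist_force: [-0.9, 0.2, -1.1]
width: 0.0324
```

>>> {"method": "carry_out", "body": {
  "plan": [
    [[0,0,0,0,0.8],[0,0,0,0,0.8]]
  ]
}}

```text
time_s: 13.18
position: [0.5302, 0.335, 0.282]
ee_rot: [[-0.002, 0.987, -0.162], [-0.002, -0.162, -0.987], [-1.0, -0.002, 0.002]]
wrist_force: [0.3, -0.4, -1.5]
width: 0.0321
```

Run:
```python
from h import *
plan([cart(0,.06,.072)],-9.3)
im,d=get_image('wrist'); save('w8',im); p=camera_params('wrist')
im,d=get_image('scene'); save('s8',im[40:260,260:500])
```

```text
t 13.18 pos [0.5302 0.335  0.282 ] yaw -9.35059723336766 w 0.0321 F [ 0.3039 -0.3613 -1.4583] j [31.2 21.6 90.4 -0.  68.2 40.6]
[21.   -0.2  -0.29] turn -0.1
```

View pics/w8.png

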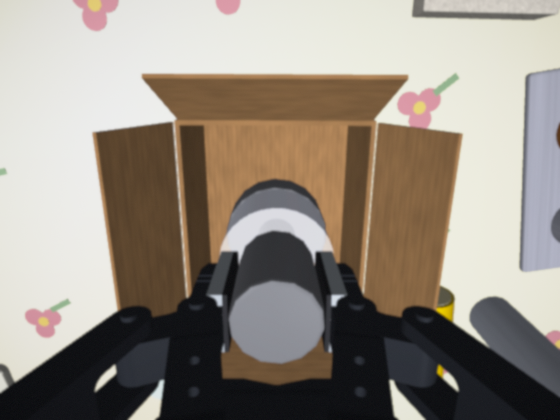

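View pics/s8.png

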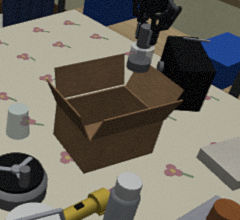

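Run:
```python
from h import *
p=camera_params('wrist')
print(proj(p,[cart(-.085,.105,.11),cart(.085,.105,.11),cart(-.085,.105+.083*.32,.11+.0785)]))
```

```text
[[172.8583 121.2465]
 [374.3032 120.9554]
 [135.0582  88.2777]]
```

>>> {"method": "carry_out", "body": {
  "plan": [
    [[3,-0.2,-0.3,0,0.8],[7,-0.2,-0.3,0,0.8],[11,-0.2,-0.3,0,0.8],[15,-0.2,-0.3,0,0.8],[18,-0.2,-0.3,0,0.8],[20,-0.2,-0.3,0,0.8],[21.2,-0.2,-0.3,0,0.8],[21.2,-0.2,-0.3,0,0.8]]
  ]
}}

```text
time_s: 13.95
position: [0.528, 0.338, 0.0687]
ee_rot: [[-0.004, 0.987, -0.163], [-0.002, -0.163, -0.987], [-1.0, -0.003, 0.003]]
wrist_force: [-0.8, 0.2, -2.4]
width: 0.0324
```

>>> {"method": "carry_out", "body": {
  "plan": [
    [[0,0,0,0,0.8],[0,0,0,0,0.6],[0,0,0,0,0.55],[0,0,0,0,0.5],[0,0,0,0,0.5],[-2,0,0,0,0.5],[-5,0,0,0,0.5],[-8,0,0,0,0.5]]
  ]
}}

```text
time_s: 14.62
position: [0.5286, 0.3394, 0.1519]
ee_rot: [[-0.001, 0.987, -0.161], [-0.001, -0.161, -0.987], [-1.0, -0.001, 0.001]]
wrist_force: [-0.1, -1.0, 0.7]
width: 0.0427
```

>>> {"method": "carry_out", "body": {
  "plan": [
    [[-4,0,0,0,0.5],[-8,0,0,0,0.5],[-12,0,0,0,0.3],[-12,0,0,0,0.3]]
  ]
}}

```text
time_s: 14.95
position: [0.533, 0.342, 0.2813]
ee_rot: [[0.013, 0.987, -0.161], [0.008, -0.161, -0.987], [-1.0, 0.012, -0.01]]
wrist_force: [0.8, 0.9, 1.3]
width: 0.0597
```

Run:
```python
from h import *
im,d=get_image('wrist'); save('w9',im); p=camera_params('wrist')
plan([cart(0,.06,.064)],-9.3)
print(proj(p,[cart(0,.06,.104)]))
im,C=lamps()
plan([(.4292,-.2436,.25)],-9.3)
```

```text
t 15.0 pos [0.5317 0.3412 0.2774] yaw -9.291684685294682 w 0.0601 F [-0.9675  1.2135 -0.8095] j [31.6 21.9 90.6 -0.  67.  40.9]
[21.34 -0.24  0.35] turn 0.0
[[272.0323 181.5871]]
lamp 142 [ 0.6856 -0.2657  0.0983] [0.028 0.032 0.012]
lamp 159 [ 0.457  -0.3335  0.0997] [0.029 0.032 0.015]
lamp 156 [ 0.429  -0.2435  0.0999] [0.029 0.031 0.015]
t 15.05 pos [0.5302 0.3403 0.2743] yaw -9.293629589069898 w 0.0597 F [-0.5681 -0.3386 -0.4352] j [31.6 22.  90.8  0.  66.9 40.9]
[ 2.43 -0.54 59.26] turn 0.0
```

View pics/w9.png

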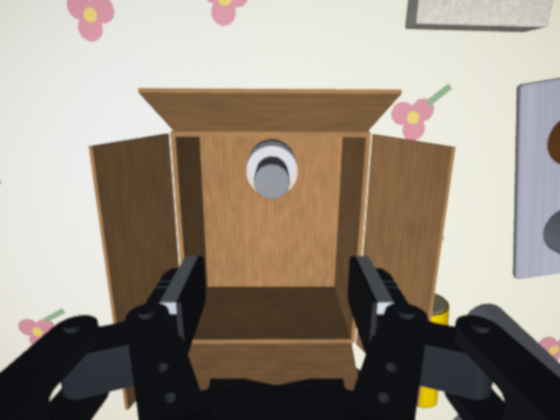

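>>> {"method": "carry_out", "body": {
  "plan": [
    [[0,-0.5,59.3,0,0.3],[0,-0.5,59.3,0,0.3],[0,-0.5,59.3,0,0.3],[0,-0.5,59.3,0,0.3],[0,-0.5,59.3,0,0.3],[0,-0.5,59.3,0,0.3],[0,-0.5,59.3,0,0.3],[0,-0.5,59.3,0,0.3]]
  ]
}}

```text
time_s: 15.72
position: [0.4708, 0.0095, 0.27]
ee_rot: [[-0.002, 0.987, -0.161], [-0.0, -0.161, -0.987], [-1.0, -0.002, 0.0]]
wrist_force: [1.0, -0.4, 0.8]
width: 0.0595
```

Run:
```python
from h import *
plan([(.4292,-.2436,.2)],-9.3)
```

```text
t 15.72 pos [0.4708 0.0095 0.27  ] yaw -9.268277131701806 w 0.0595 F [ 0.9876 -0.4254  0.8252] j [ -0.3   8.3 110.   -0.   61.8   9. ]
[ 7.   -0.03 25.65] turn 0.0
```

>>> {"method": "carry_out", "body": {
  "plan": [
    [[7,0,25.6,0,0.3],[7,0,25.6,0,0.3],[7,0,25.6,0,0.3],[7,0,25.6,0,0.3],[7,0,25.6,0,0.3],[7,0,25.6,0,0.3],[7,0,25.6,0,0.3],[7,0,25.6,0,0.3]]
  ]
}}

```text
time_s: 16.38
position: [0.4292, -0.2437, 0.1989]
ee_rot: [[-0.004, 0.986, -0.166], [0.002, -0.166, -0.986], [-1.0, -0.004, -0.001]]
wrist_force: [0.7, 0.4, 1.1]
width: 0.0602
```

>>> {"method": "carry_out", "body": {
  "plan": [
    [[0,0,0,0,0.3],[0,0,0,0,0.3]]
  ]
}}

```text
time_s: 16.55
position: [0.4308, -0.2405, 0.2007]
ee_rot: [[-0.001, 0.987, -0.162], [0.001, -0.162, -0.987], [-1.0, -0.001, -0.001]]
wrist_force: [0.1, -0.3, 0.8]
width: 0.0596
```

Run:
```python
from h import *
plan([(.4292,-.2436,.066)],-9.3)
im,d=get_image('wrist'); save('w10',im); p=camera_params('wrist'); print(proj(p,[[.4292,-.2436,.104],[.457,-.3335,.104]]))
```

```text
t 16.55 pos [ 0.4308 -0.2405  0.2007] yaw -9.294364935874007 w 0.0596 F [ 0.1282 -0.253   0.825 ] j [-30.6  15.7 111.2   0.   53.2 -21.3]
[13.47 -0.11  0.34] turn 0.0
[[274.6047 206.9292]
 [330.2484 313.2421]]
```

View pics/w10.png

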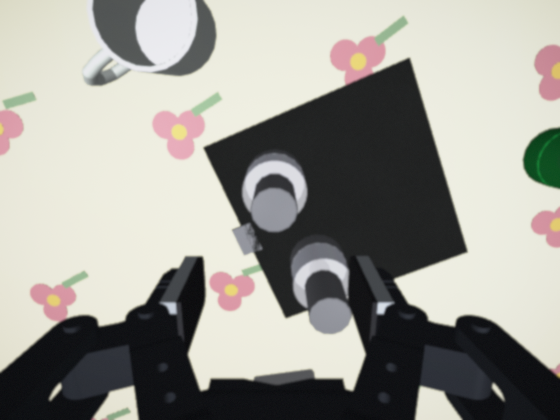

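>>> {"method": "carry_out", "body": {
  "plan": [
    [[4,-0.1,0.3,0,0.3],[8,-0.1,0.3,0,0.3],[12,-0.1,0.3,0,0.3],[13.4,-0.1,0.3,0,0.3],[13.4,-0.1,0.3,0,0.8],[13.4,-0.1,0.3,0,0.8],[13.4,-0.1,0.3,0,0.8],[13.4,-0.1,0.3,0,0.8]]
  ],
  "force": 25
}}

```text
time_s: 17.27
position: [0.431, -0.2444, 0.0688]
ee_rot: [[0.003, 0.987, -0.161], [-0.001, -0.161, -0.987], [-1.0, 0.003, 0.001]]
wrist_force: [-0.5, -0.3, -2.1]
width: 0.0326
```

>>> {"method": "carry_out", "body": {
  "plan": [
    [[0,0,0,0,0.8],[-3,0,0,0,0.8],[-7,0,0,0,0.8],[-11,0,0,0,0.8],[-15,0,0,0,0.8],[-19,0,0,0,0.8],[-21,0,0,0,0.8],[-21,0,0,0,0.8]]
  ]
}}

```text
time_s: 17.93
position: [0.4323, -0.2458, 0.2836]
ee_rot: [[0.01, 0.987, -0.162], [-0.006, -0.162, -0.987], [-1.0, 0.011, 0.004]]
wrist_force: [0.7, -0.9, -2.7]
width: 0.0323
```

Run:
```python
from h import *
plan([cart(0,0,.28)],-9.3)
```

```text
t 17.93 pos [ 0.4323 -0.2458  0.2836] yaw -9.300903656007536 w 0.0323 F [ 0.7477 -0.8549 -2.7014] j [-31.    9.5 106.7   0.   63.2 -21.7]
[  0.36   0.08 -53.19] turn -0.0
```

>>> {"method": "carry_out", "body": {
  "plan": [
    [[0,0,-53.2,0,0.8],[0,0,-53.2,0,0.8],[0,0,-53.2,0,0.8],[0,0,-53.2,0,0.8],[0,0,-53.2,0,0.8],[0,0,-53.2,0,0.8],[0,0,-53.2,0,0.8],[0,0,-53.2,0,0.8]]
  ]
}}

```text
time_s: 18.6
position: [0.4827, 0.0866, 0.2766]
ee_rot: [[-0.001, 0.987, -0.162], [-0.0, -0.162, -0.987], [-1.0, -0.001, 0.0]]
wrist_force: [1.0, 0.1, -2.1]
width: 0.0324
```

Run:
```python
from h import *
plan([cart(0,0,.28)],-9.3)
```

```text
t 18.6 pos [0.4827 0.0866 0.2766] yaw -9.302316725124031 w 0.0324 F [ 1.0436  0.0899 -2.117 ] j [  8.8   9.6 107.5  -0.   62.9  18.1]
[ -0.34   0.47 -19.57] turn -0.0
```

>>> {"method": "carry_out", "body": {
  "plan": [
    [[-0.4,0.5,-19.6,0,0.8],[-0.4,0.5,-19.6,0,0.8],[-0.4,0.5,-19.6,0,0.8],[-0.4,0.5,-19.6,0,0.8],[-0.4,0.5,-19.6,0,0.8],[-0.4,0.5,-19.6,0,0.8],[-0.4,0.5,-19.6,0,0.8],[-0.4,0.5,-19.6,0,0.8]]
  ]
}}

```text
time_s: 19.27
position: [0.5193, 0.2768, 0.2802]
ee_rot: [[-0.002, 0.987, -0.161], [-0.001, -0.161, -0.987], [-1.0, -0.002, 0.002]]
wrist_force: [-0.5, -0.4, -2.4]
width: 0.0323
```

>>> {"method": "carry_out", "body": {
  "plan": [
    [[0,0,0,0,0.8],[0,0,0,0,0.8]]
  ]
}}

```text
time_s: 19.43
position: [0.52, 0.276, 0.281]
ee_rot: [[-0.001, 0.987, -0.163], [-0.0, -0.163, -0.987], [-1.0, -0.0, 0.0]]
wrist_force: [-0.5, -0.9, -2.6]
width: 0.0323
```

Run:
```python
from h import *
plan([cart(0,0,.071)],-9.3)
im,d=get_image('wrist'); save('w11',im); p=camera_params('wrist')
print(proj(p,[cart(0,.06,.104),cart(0,0,.104)]))
```

```text
t 19.43 pos [0.52  0.276 0.281] yaw -9.380388880341885 w 0.0323 F [-0.4608 -0.8713 -2.6354] j [26.8 18.2 95.5 -0.  66.4 36.2]
[21.   -0.14 -0.28] turn -0.1
[[274.4638 102.8606]
 [274.6563 172.4709]]
```

View pics/w11.png

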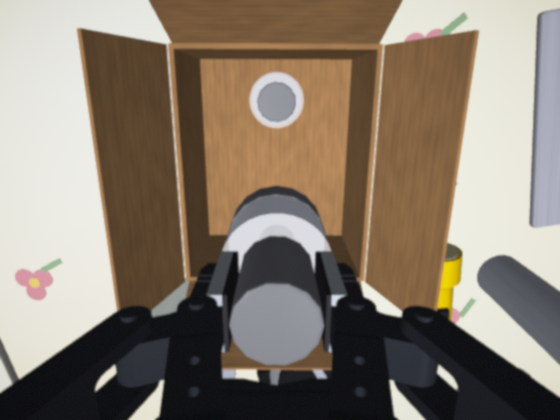

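>>> {"method": "carry_out", "body": {
  "plan": [
    [[3,-0.1,-0.2,0,0.8],[7,-0.1,-0.2,0,0.8],[11,-0.1,-0.2,0,0.8],[15,-0.1,-0.2,0,0.8],[18,-0.1,-0.2,0,0.8],[20,-0.1,-0.2,0,0.8],[21.2,-0.1,-0.2,0,0.8],[21.2,-0.1,-0.2,0,0.8]]
  ]
}}

```text
time_s: 20.15
position: [0.5189, 0.2782, 0.0676]
ee_rot: [[-0.003, 0.987, -0.163], [-0.001, -0.163, -0.987], [-1.0, -0.002, 0.002]]
wrist_force: [-1.0, -1.0, -2.3]
width: 0.0325
```

>>> {"method": "carry_out", "body": {
  "plan": [
    [[0,0,0,0,0.8],[0,0,0,0,0.6],[0,0,0,0,0.55],[0,0,0,0,0.5],[0,0,0,0,0.5],[-2,0,0,0,0.5],[-5,0,0,0,0.5],[-8,0,0,0,0.5]]
  ]
}}

```text
time_s: 20.82
position: [0.5189, 0.2792, 0.1498]
ee_rot: [[-0.002, 0.987, -0.161], [-0.001, -0.161, -0.987], [-1.0, -0.001, 0.001]]
wrist_force: [0.4, -0.0, 0.8]
width: 0.0428
```

>>> {"method": "carry_out", "body": {
  "plan": [
    [[-4,0,0,0,0.5],[-8,0,0,0,0.5],[-12,0,0,0,0.3],[-12,0,0,0,0.3]]
  ]
}}

```text
time_s: 21.15
position: [0.5234, 0.2815, 0.2786]
ee_rot: [[0.013, 0.987, -0.161], [0.007, -0.161, -0.987], [-1.0, 0.012, -0.009]]
wrist_force: [1.0, 0.5, 0.2]
width: 0.0595
```

Run:
```python
from h import *
im,d=get_image('wrist'); save('w12',im); p=camera_params('wrist')
print(proj(p,[cart(0,.06,.104),cart(0,0,.104)]))
im,C=lamps()
plan([(.457,-.3335,.25)],-9.3)
```

```text
[[271.365  110.6325]
 [271.6151 180.7706]]
lamp 139 [ 0.6856 -0.2658  0.0986] [0.028 0.033 0.012]
lamp 159 [ 0.457  -0.3337  0.1005] [0.029 0.031 0.017]
t 21.25 pos [0.5206 0.28   0.272 ] yaw -9.293501888062828 w 0.06 F [ 0.3401 -0.1297 -1.3054] j [27.1 18.7 95.9 -0.  65.  36.4]
[ 2.2   3.63 61.57] turn 0.0
```

View pics/w12.png

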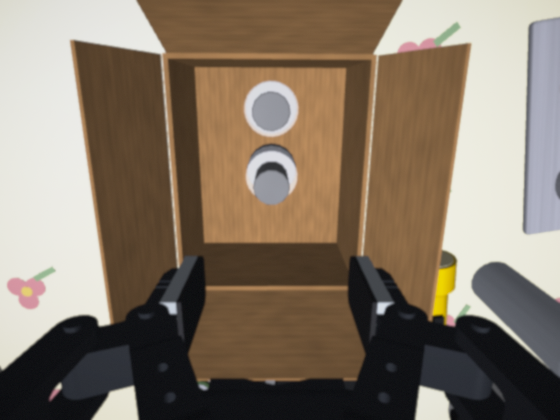

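Both lamps stand upright at (271,110) and (271,180) px. Now the third.

>>> {"method": "carry_out", "body": {
  "plan": [
    [[0,3.6,61.6,0,0.3],[0,3.6,61.6,0,0.3],[0,3.6,61.6,0,0.3],[0,3.6,61.6,0,0.3],[0,3.6,61.6,0,0.3],[0,3.6,61.6,0,0.3],[0,3.6,61.6,0,0.3],[0,3.6,61.6,0,0.3]]
  ]
}}

```text
time_s: 21.92
position: [0.4834, -0.0538, 0.2679]
ee_rot: [[-0.002, 0.987, -0.161], [0.0, -0.161, -0.987], [-1.0, -0.002, 0.0]]
wrist_force: [0.9, 0.3, -0.2]
width: 0.0599
```

Run:
```python
from h import *
plan([(.457,-.3336,.2)],-9.3)
```

```text
t 21.92 pos [ 0.4834 -0.0538  0.2679] yaw -9.27870201105853 w 0.0599 F [ 0.8906  0.3179 -0.223 ] j [ -7.7   9.9 108.4   0.   61.8   1.5]
[ 6.79  1.91 28.04] turn 0.0
```

>>> {"method": "carry_out", "body": {
  "plan": [
    [[6.8,1.9,28,0,0.3],[6.8,1.9,28,0,0.3],[6.8,1.9,28,0,0.3],[6.8,1.9,28,0,0.3],[6.8,1.9,28,0,0.3],[6.8,1.9,28,0,0.3],[6.8,1.9,28,0,0.3],[6.8,1.9,28,0,0.3]]
  ]
}}

```text
time_s: 22.58
position: [0.4565, -0.3363, 0.1981]
ee_rot: [[-0.003, 0.986, -0.166], [0.0, -0.166, -0.986], [-1.0, -0.003, 0.0]]
wrist_force: [0.3, 0.3, 0.4]
width: 0.0598
```

>>> {"method": "carry_out", "body": {
  "plan": [
    [[0,0,0,0,0.3],[0,0,0,0,0.3],[0,0,0,0,0.3]]
  ]
}}

```text
time_s: 22.83
position: [0.4582, -0.3302, 0.2007]
ee_rot: [[-0.001, 0.987, -0.161], [0.001, -0.161, -0.987], [-1.0, -0.001, -0.001]]
wrist_force: [-0.5, 0.7, 0.2]
width: 0.0598
```

Run:
```python
from h import *
plan([(.457,-.3336,.066)],-9.3)
im,d=get_image('wrist'); save('w13',im); p=camera_params('wrist'); print(proj(p,[[.457,-.3336,.104]]))
```

```text
t 22.83 pos [ 0.4582 -0.3302  0.2007] yaw -9.247326758507294 w 0.0598 F [-0.5393  0.6728  0.1857] j [-37.   21.4 102.5   0.   56.2 -27.7]
[13.47 -0.07  0.36] turn 0.1
[[275.1779 206.965 ]]
```

View pics/w13.png

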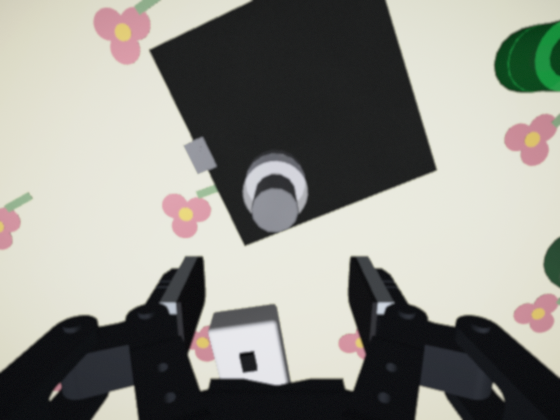

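>>> {"method": "carry_out", "body": {
  "plan": [
    [[4,-0.1,0.3,0,0.3],[8,-0.1,0.3,0,0.3],[12,-0.1,0.3,0,0.3],[13.4,-0.1,0.3,0,0.3],[13.4,-0.1,0.3,0,0.8],[13.4,-0.1,0.3,0,0.8],[13.4,-0.1,0.3,0,0.8],[13.4,-0.1,0.3,0,0.8]]
  ],
  "force": 25
}}

```text
time_s: 23.55
position: [0.4583, -0.3346, 0.0691]
ee_rot: [[0.002, 0.987, -0.161], [-0.002, -0.161, -0.987], [-1.0, 0.003, 0.001]]
wrist_force: [-0.6, -0.7, -1.8]
width: 0.0323
```

>>> {"method": "carry_out", "body": {
  "plan": [
    [[0,0,0,0,0.8],[-3,0,0,0,0.8],[-7,0,0,0,0.8],[-11,0,0,0,0.8],[-15,0,0,0,0.8],[-19,0,0,0,0.8],[-21,0,0,0,0.8],[-21,0,0,0,0.8]]
  ]
}}

```text
time_s: 24.22
position: [0.4595, -0.3361, 0.2843]
ee_rot: [[0.01, 0.987, -0.162], [-0.007, -0.162, -0.987], [-1.0, 0.011, 0.006]]
wrist_force: [0.0, -0.1, -2.1]
width: 0.0323
```

Run:
```python
from h import *
plan([cart(0,-.06,.28)],-9.3)
```

```text
t 24.22 pos [ 0.4595 -0.3361  0.2843] yaw -9.297342492163306 w 0.0323 F [ 0.0041 -0.1152 -2.1047] j [-37.4  15.9  98.2   0.   65.2 -28.1]
[  0.43  -4.06 -55.67] turn 0.0
```

>>> {"method": "carry_out", "body": {
  "plan": [
    [[0,-4.1,-55.7,0,0.8],[0,-4.1,-55.7,0,0.8],[0,-4.1,-55.7,0,0.8],[0,-4.1,-55.7,0,0.8],[0,-4.1,-55.7,0,0.8],[0,-4.1,-55.7,0,0.8],[0,-4.1,-55.7,0,0.8],[0,-4.1,-55.7,0,0.8]]
  ]
}}

```text
time_s: 24.88
position: [0.4856, -0.0003, 0.2767]
ee_rot: [[-0.001, 0.987, -0.162], [0.0, -0.162, -0.987], [-1.0, -0.001, 0.0]]
wrist_force: [1.0, -1.0, -2.6]
width: 0.0325
```

Run:
```python
from h import *
plan([cart(0,-.06,.28)],-9.3)
```

```text
t 24.88 pos [ 0.4856 -0.0003  0.2767] yaw -9.315894084773674 w 0.0325 F [ 1.0037 -1.0452 -2.6433] j [ -1.4   9.2 108.   -0.   62.8   7.9]
[ -0.33  -1.22 -22.11] turn -0.0
```

>>> {"method": "carry_out", "body": {
  "plan": [
    [[-0.4,-1.2,-22.1,0,0.8],[-0.4,-1.2,-22.1,0,0.8],[-0.4,-1.2,-22.1,0,0.8],[-0.4,-1.2,-22.1,0,0.8],[-0.4,-1.2,-22.1,0,0.8],[-0.4,-1.2,-22.1,0,0.8],[-0.4,-1.2,-22.1,0,0.8],[-0.4,-1.2,-22.1,0,0.8]]
  ]
}}

```text
time_s: 25.55
position: [0.5096, 0.2178, 0.2803]
ee_rot: [[-0.002, 0.987, -0.16], [-0.001, -0.16, -0.987], [-1.0, -0.001, 0.001]]
wrist_force: [-0.0, -0.0, -2.7]
width: 0.0321
```

>>> {"method": "carry_out", "body": {
  "plan": [
    [[0,0,0,0,0.8],[0,0,0,0,0.8],[0,0,0,0,0.8]]
  ]
}}

```text
time_s: 25.8
position: [0.5104, 0.2163, 0.2812]
ee_rot: [[-0.0, 0.987, -0.163], [-0.0, -0.163, -0.987], [-1.0, -0.0, 0.0]]
wrist_force: [-0.4, 0.8, -0.7]
width: 0.0324
```

Run:
```python
from h import *
plan([cart(0,-.06,.071)],-9.3)
im,d=get_image('wrist'); save('w14',im); p=camera_params('wrist')
print(proj(p,[cart(0,.06,.104),cart(0,0,.104)]))
```

```text
t 25.8 pos [0.5104 0.2163 0.2812] yaw -9.401792263059392 w 0.0324 F [-0.3535  0.7644 -0.7244] j [21.7 15.1 99.7 -0.  65.2 31.2]
[21.02 -0.16 -0.32] turn -0.1
[[274.0208  24.4027]
 [274.2688 102.3972]]
```

View pics/w14.png

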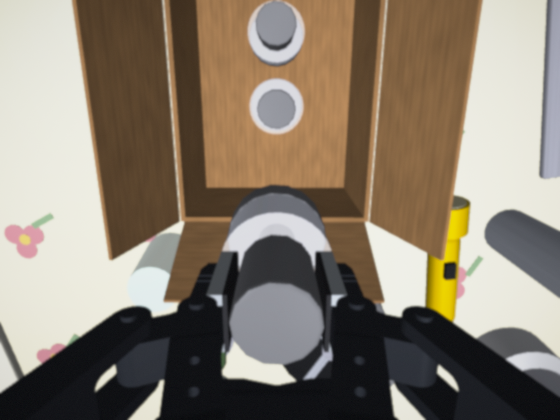

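>>> {"method": "carry_out", "body": {
  "plan": [
    [[3,-0.2,0.1,0,0.8],[7,-0.2,0.1,0,0.8],[11,-0.2,0.1,0,0.8],[15,-0.2,0.1,0,0.8],[18,-0.2,0.1,0,0.8],[20,-0.2,0.1,0,0.8],[21.2,-0.2,0.1,0,0.8],[21.2,-0.2,0.1,0,0.8]]
  ]
}}

```text
time_s: 26.52
position: [0.5076, 0.216, 0.0676]
ee_rot: [[-0.003, 0.987, -0.163], [-0.001, -0.163, -0.987], [-1.0, -0.003, 0.002]]
wrist_force: [0.2, -0.5, -2.5]
width: 0.0324
```

>>> {"method": "carry_out", "body": {
  "plan": [
    [[0,0,0,0,0.8],[0,0,0,0,0.6],[0,0,0,0,0.55],[0,0,0,0,0.5],[0,0,0,0,0.5],[-2,0,0,0,0.5],[-5,0,0,0,0.5],[-8,0,0,0,0.5]]
  ]
}}

```text
time_s: 27.18
position: [0.5076, 0.2169, 0.1498]
ee_rot: [[-0.002, 0.987, -0.161], [-0.001, -0.161, -0.987], [-1.0, -0.002, 0.001]]
wrist_force: [0.9, 0.5, 0.1]
width: 0.0425
```

>>> {"method": "carry_out", "body": {
  "plan": [
    [[-4,0,0,0,0.5],[-8,0,0,0,0.5],[-12,0,0,0,0.5],[-14,0,0,0,1],[-14,0,0,0,1],[-14,0,0,0,1]]
  ]
}}

```text
time_s: 27.68
position: [0.5089, 0.2174, 0.291]
ee_rot: [[0.004, 0.987, -0.161], [0.001, -0.161, -0.987], [-1.0, 0.003, -0.002]]
wrist_force: [-0.8, -0.5, -0.1]
width: 0.0071
```

Run:
```python
from h import *
im,d=get_image('wrist'); save('w15',im); p=camera_params('wrist')
im,C=lamps()
plan([],-9.3)
im,d=get_image('top'); save('t15',np.clip(im.astype(float)*1.6,0,255).astype(np.uint8))
im,d=get_image('scene'); save('s15',im)
```

```text
lamp 139 [ 0.6857 -0.2655  0.0982] [0.028 0.032 0.012]
t 27.78 pos [0.5075 0.2168 0.2883] yaw -9.295137471740862 w 0.0002 F [ 0.5835  0.3045 -0.0255] j [21.9 14.5 99.5  0.  66.1 31.2]
```

View pics/w15.png

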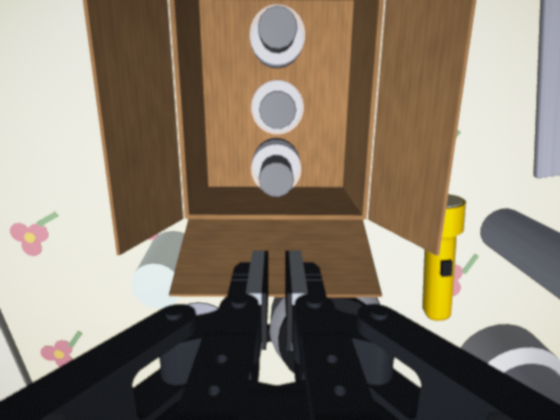

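View pics/s15.png

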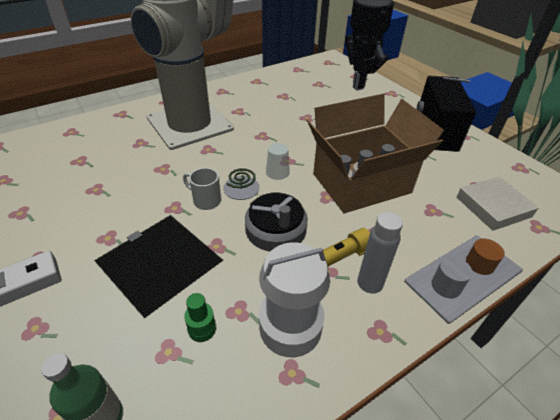

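View pics/t15.png

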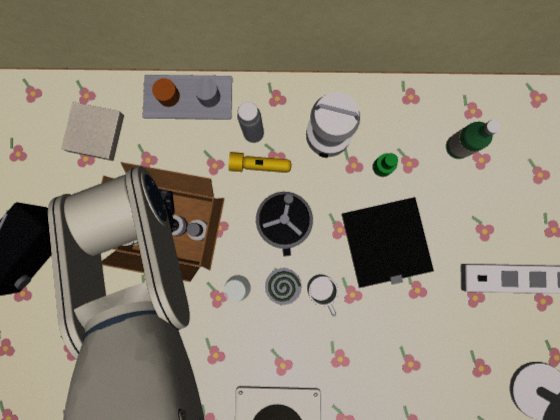

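Run:
```python
from h import *
plan([cart(0,-.175,.26),cart(0,-.175,.165)],-9.3)
```

```text
t 27.88 pos [0.5074 0.2167 0.2876] yaw -9.296455178955442 w 0.0002 F [0.7673 0.1171 0.2689] j [21.9 14.6 99.5  0.  66.1 31.2]
[ 2.76  0.14 11.17] turn 0.0
[12.26  0.14 11.17] turn 0.0
```

>>> {"method": "carry_out", "body": {
  "plan": [
    [[0,0.1,4,0,1],[0,0.1,8,0,1],[0.5,0.1,11.2,0,1],[4,0.1,11.2,0,1],[8,0.1,11.2,0,1],[12,0.1,11.2,0,1],[12.3,0.1,11.2,0,1],[12.3,0.1,11.2,0,1]]
  ]
}}

```text
time_s: 28.55
position: [0.489, 0.1059, 0.1637]
ee_rot: [[-0.007, 0.987, -0.162], [-0.001, -0.162, -0.987], [-1.0, -0.007, 0.003]]
wrist_force: [1.0, 0.2, 0.1]
width: -0.0003
```

>>> {"method": "carry_out", "body": {
  "plan": [
    [[0,0,0,0,1],[0,0,0,0,1]]
  ]
}}

```text
time_s: 28.72
position: [0.4927, 0.1069, 0.1682]
ee_rot: [[0.003, 0.987, -0.161], [0.001, -0.161, -0.987], [-1.0, 0.003, -0.001]]
wrist_force: [-0.2, -0.1, 1.1]
width: -0.0003
```

Run:
```python
from h import *
plan([cart(0,-.175,.165),cart(0,-.116,.165)],-9.3)
im,d=get_image('scene'); save('s16',cv2.resize(im[60:240,240:480],(800,600)))
```

```text
t 28.72 pos [0.4927 0.1069 0.1682] yaw -9.279409606734852 w -0.0003 F [-0.2491 -0.1143  1.0502] j [ 10.9  19.3 111.4   0.   49.2  20.2]
[ 0.32 -0.19  0.09] turn 0.0
[ 0.32 -0.19 -5.81] turn 0.0
```

View pics/s16.png

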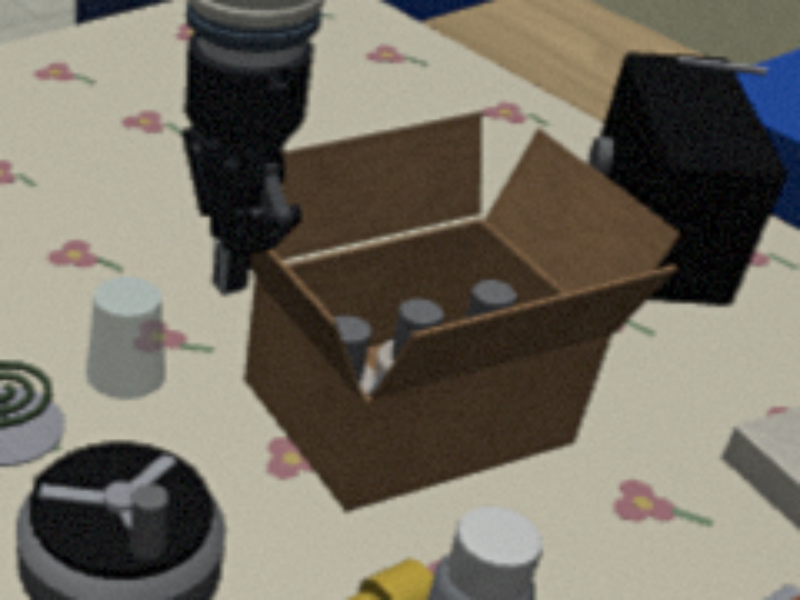

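>>> {"method": "carry_out", "body": {
  "plan": [
    [[0.3,-0.2,-2,0,1],[0.3,-0.2,-4,0,1],[0.3,-0.2,-5.9,0,1],[0.5,-0.2,-7.2,0,1],[0.8,-0.2,-8.5,0,1],[1.5,-0.2,-9.6,0,1],[2.3,-0.2,-10.5,0,1],[3.1,-0.2,-11,0,1]]
  ]
}}

```text
time_s: 29.43
position: [0.5073, 0.2163, 0.1346]
ee_rot: [[0.0, 0.987, -0.161], [0.0, -0.161, -0.987], [-1.0, 0.0, -0.0]]
wrist_force: [0.7, -0.7, 1.0]
width: 0.0001
```

>>> {"method": "carry_out", "body": {
  "plan": [
    [[0.7,0,-0.5,0,1],[1.4,0,-0.9,0,1],[1.4,0,-0.9,0,1]]
  ]
}}

```text
time_s: 29.68
position: [0.5075, 0.2241, 0.1193]
ee_rot: [[-0.003, 0.987, -0.161], [-0.001, -0.161, -0.987], [-1.0, -0.003, 0.001]]
wrist_force: [-0.7, -0.0, -0.4]
width: 0.0002
```

Run:
```python
from h import *
plan([cart(0,-.055,.115)],-9.3)
im,d=get_image('scene'); save('s17',cv2.resize(im[60:240,240:480],(800,600)))
```

```text
t 29.68 pos [0.5075 0.2241 0.1193] yaw -9.292434711855288 w 0.0002 F [-0.6973 -0.0392 -0.4025] j [ 22.6  27.5 106.4   0.   46.3  31.9]
[ 0.43  0.24 -0.1 ] turn 0.0
```

View pics/s17.png

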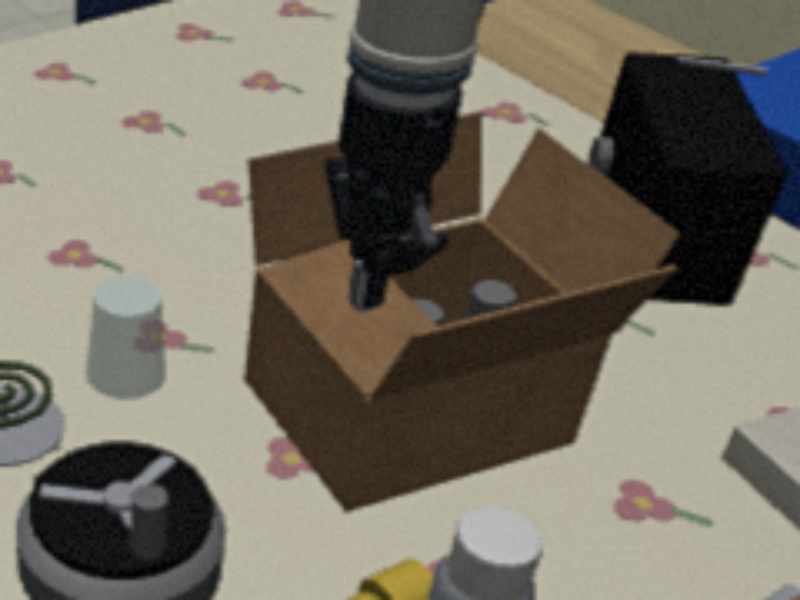

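>>> {"method": "carry_out", "body": {
  "plan": [
    [[0.2,0,0,0,1],[0.4,0,0,0,1],[0.6,0,0,0,1],[0.6,0,0,0,1],[0.6,0,0,0,1]]
  ]
}}

```text
time_s: 30.15
position: [0.5085, 0.224, 0.1153]
ee_rot: [[0.0, 0.987, -0.162], [0.0, -0.162, -0.987], [-1.0, 0.0, -0.0]]
wrist_force: [-0.7, 0.3, 0.5]
width: 0.0
```

>>> {"method": "carry_out", "body": {
  "plan": [
    [[0.3,0,0,0,1],[0.3,0,0,0,1],[-4,0,0,0,1],[-8,0,0,0,1],[-12,0,0,0,1],[-14.5,0,0,0,1],[-14.5,0,0,0,1]]
  ]
}}

```text
time_s: 30.73
position: [0.5116, 0.2254, 0.2665]
ee_rot: [[0.01, 0.987, -0.162], [0.004, -0.162, -0.987], [-1.0, 0.009, -0.006]]
wrist_force: [0.6, 0.4, -0.3]
width: -0.0002
```

Run:
```python
from h import *
plan([cart(0,.18,.255),cart(0,.18,.165)],-9.3)
im,d=get_image('scene'); save('s18',cv2.resize(im[60:240,240:480],(800,600)))
p=camera_params('scene')
r=finder.landmark_of('scene','flap_left_edge'); print([(x['score'],x['location']) for x in r[:2]])
for th in (1.7,1.8,1.9,2.0): print(th,proj(p,[cart(0,.105-.083*np.cos(th),.11+.083*np.sin(th))]))
```

```text
t 30.73 pos [0.5116 0.2254 0.2665] yaw -9.299506520347151 w -0.0002 F [ 0.5816  0.3603 -0.3242] j [ 22.6  16.1 100.4  -0.   62.9  31.9]
[  1.15  -0.13 -23.41] turn 0.0
[ 10.15  -0.13 -23.41] turn 0.0
[]
1.7 [[413.8664 112.771 ]]
1.8 [[416.3973 112.6797]]
1.9 [[418.7591 112.8928]]
2.0 [[420.9269 113.4039]]
```

View pics/s18.png

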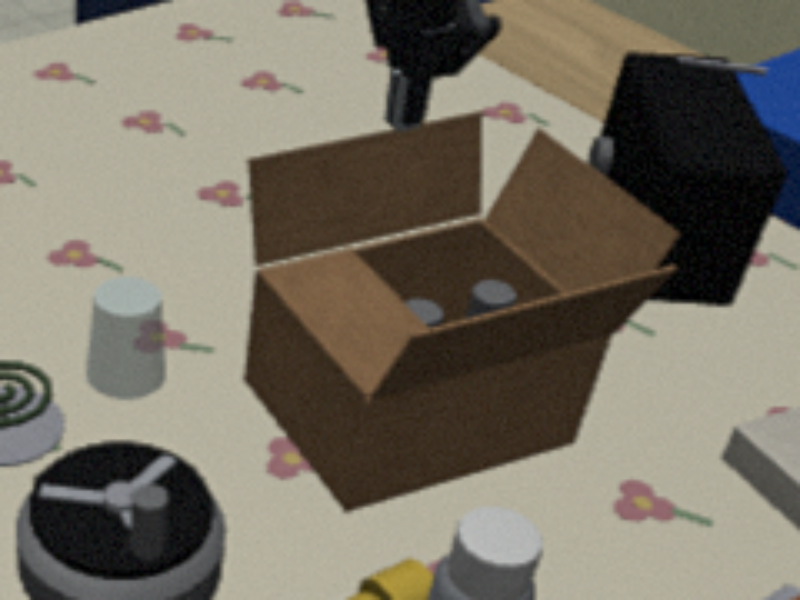

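>>> {"method": "carry_out", "body": {
  "plan": [
    [[0,-0.1,-4,0,1],[0,-0.1,-8,0,1],[0,-0.1,-12,0,1],[0,-0.1,-16,0,1],[0,-0.1,-20,0,1],[0,-0.1,-23.4,0,1],[0,-0.1,-23.4,0,1],[0,-0.1,-23.4,0,1]]
  ]
}}

```text
time_s: 31.5
position: [0.5441, 0.4563, 0.2568]
ee_rot: [[-0.003, 0.987, -0.159], [-0.003, -0.159, -0.987], [-1.0, -0.003, 0.003]]
wrist_force: [-0.1, 0.5, -0.4]
width: 0.0001
```

>>> {"method": "carry_out", "body": {
  "plan": [
    [[4,0,0,0,1],[8,0,0,0,1],[9.8,0,0,0,1],[9.8,0,0,0,1],[9.8,0,0,0,1]]
  ]
}}

```text
time_s: 31.92
position: [0.5445, 0.4534, 0.1604]
ee_rot: [[-0.003, 0.987, -0.163], [-0.003, -0.163, -0.987], [-1.0, -0.003, 0.003]]
wrist_force: [-0.3, -0.2, 0.4]
width: -0.0001
```

Run:
```python
from h import *
plan([cart(0,.175,.165)],-9.3)
im,d=get_image('scene'); save('s19',cv2.resize(im[60:240,240:480],(800,600)))
```

```text
t 31.92 pos [0.5445 0.4534 0.1604] yaw -9.353495496666694 w -0.0001 F [-0.3346 -0.1574  0.3946] j [38.8 35.6 84.3 -0.  60.4 48.2]
[-0.46  0.3   0.12] turn -0.1
```

View pics/s19.png

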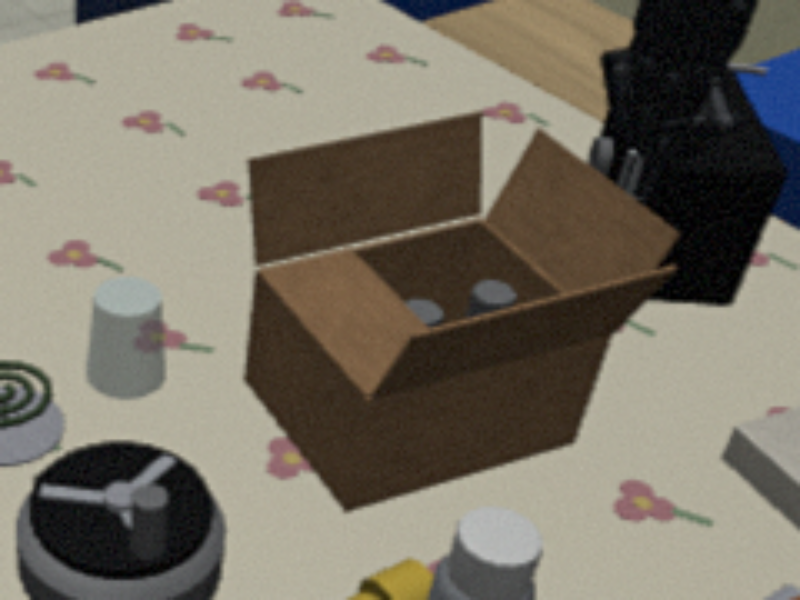

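>>> {"method": "carry_out", "body": {
  "plan": [
    [[-0.4,0.3,2,0,1],[-0.4,0.3,4,0,1],[-0.4,0.3,6,0,1],[-0.2,0.3,7.4,0,1],[0.1,0.3,8.7,0,1],[0.8,0.3,9.8,0,1],[1.6,0.3,10.7,0,1],[2.4,0.3,11.2,0,1]]
  ]
}}

```text
time_s: 32.63
position: [0.5304, 0.3433, 0.1382]
ee_rot: [[0.001, 0.987, -0.162], [0.0, -0.162, -0.987], [-1.0, 0.001, -0.001]]
wrist_force: [-1.2, -0.2, 0.2]
width: -0.0004
```

>>> {"method": "carry_out", "body": {
  "plan": [
    [[0.7,0,0.5,0,1],[1.4,0,0.9,0,1],[1.8,0,0.9,0,1],[1.8,0,0.9,0,1]]
  ]
}}

```text
time_s: 32.97
position: [0.528, 0.3351, 0.1187]
ee_rot: [[-0.002, 0.987, -0.162], [-0.001, -0.162, -0.987], [-1.0, -0.002, 0.002]]
wrist_force: [-1.0, -0.6, -0.1]
width: -0.0
```

Run:
```python
from h import *
plan([cart(0,.055,.113)],-9.3)
im,d=get_image('scene'); save('s20',cv2.resize(im[60:240,240:480],(800,600)))
```

```text
t 32.97 pos [0.528  0.3351 0.1187] yaw -9.29609768956319 w -0.0 F [-0.9671 -0.5505 -0.0961] j [31.3 32.4 97.2  0.  50.6 40.6]
[0.57 0.02 0.18] turn 0.0
```

View pics/s20.png

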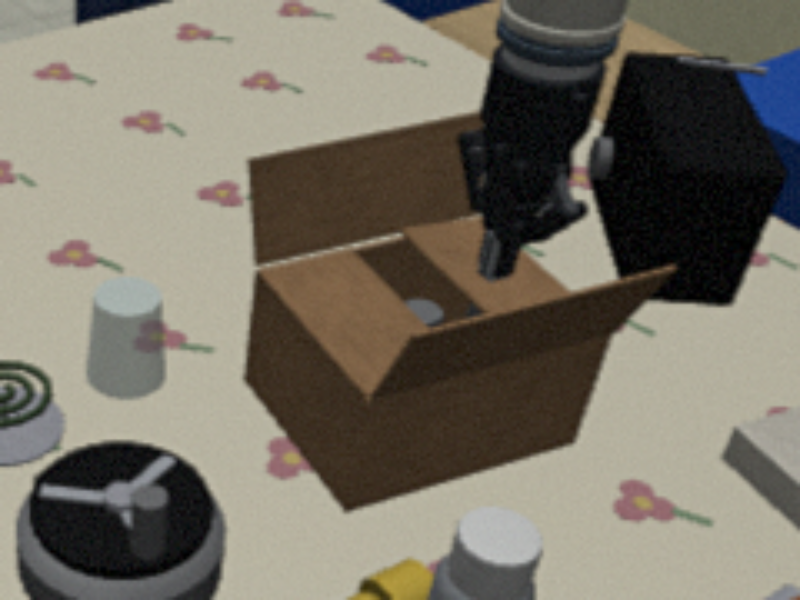

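>>> {"method": "carry_out", "body": {
  "plan": [
    [[0.3,0,0,0,1],[0.6,0,0,0,1],[0.6,0,0,0,1],[-3,0,0,0,1],[-7,0,0,0,1],[-11,0,0,0,1],[-15,0,0,0,1],[-15,0,0,0,1]]
  ]
}}

```text
time_s: 33.68
position: [0.5324, 0.3378, 0.2796]
ee_rot: [[0.012, 0.987, -0.161], [0.008, -0.161, -0.987], [-1.0, 0.011, -0.009]]
wrist_force: [0.8, 0.2, 1.0]
width: -0.0002
```

Run:
```python
from h import *
plan([cart(-.16,0,.265)],80.7)
im,d=get_image('scene'); save('s21',cv2.resize(im[60:240,240:480],(800,600)))
p=camera_params('scene')
for k in ['flap_near_edge','flap_far_edge']:
  r=finder.landmark_of('scene',k); print([(x['score'],x['location']) for x in r[:2]])
for th in (1.8,1.9,2.0): print(th,proj(p,[cart(-.085+.083*np.cos(th),0,.1135+.083*np.sin(th)),cart(.085-.083*np.cos(th),0,.1135+.083*np.sin(th))]))
```

```text
t 33.68 pos [0.5324 0.3378 0.2796] yaw -9.288778478599909 w -0.0002 F [0.8177 0.2289 0.9678] j [31.3 21.5 90.7  0.  66.9 40.6]
[  1.46 -16.38   6.02] turn -90.0
[(0.98, [350.9, 98.4]), (0.74, [290.7, 330.0])]
[(0.56, [402.1, 147.0])]
1.8 [[351.5882 101.0491]
 [400.8478 144.6607]]
1.9 [[349.8364 100.4291]
 [402.8029 147.4864]]
2.0 [[348.1175 100.142 ]
 [404.6099 150.5659]]
```

View pics/s21.png

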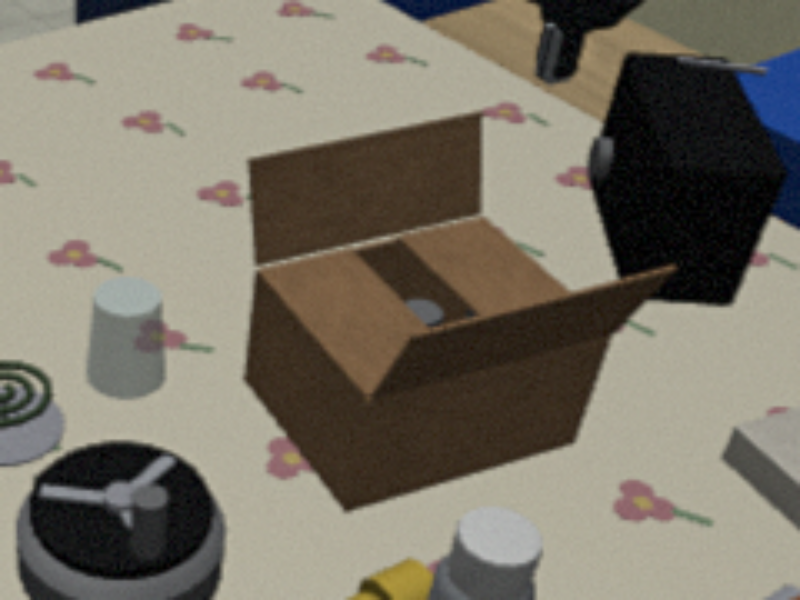

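Both short flaps are flat. Rotate and go to the near side.

>>> {"method": "carry_out", "body": {
  "plan": [
    [[0,-16.4,6,-50,1],[0,-16.4,6,-50,1],[0,-16.4,6,-50,1],[0,-16.4,6,-50,1],[0,-16.4,6,-50,1],[0,-16.4,6,-50,1],[0,-16.4,6,-50,1],[0,-16.4,6,-50,1]]
  ]
}}

```text
time_s: 34.5
position: [0.356, 0.3021, 0.2688]
ee_rot: [[-0.002, 0.755, 0.656], [-0.002, 0.656, -0.755], [-1.0, -0.003, -0.0]]
wrist_force: [-0.2, -1.1, 0.4]
width: -0.0001
```

>>> {"method": "carry_out", "body": {
  "plan": [
    [[0,0,0,-40,1],[0,0,0,-40,1],[0,0,0,-40,1],[0,0,0,-40,1],[0,0,0,-40,1],[0,0,0,-40,1],[0,0,0,-40,1],[0,0,0,-40,1]]
  ]
}}

```text
time_s: 35.17
position: [0.3568, 0.3023, 0.2693]
ee_rot: [[-0.002, 0.167, 0.986], [-0.001, 0.986, -0.167], [-1.0, -0.002, -0.001]]
wrist_force: [0.6, 0.0, 0.2]
width: 0.0002
```

Run:
```python
from h import *
plan([cart(-.16,0,.168)],80.7)
```

```text
t 35.17 pos [0.3568 0.3023 0.2693] yaw 80.40566918727755 w 0.0002 F [0.566  0.0295 0.1962] j [ 38.8   8.1 110.4   0.   61.6 -41.6]
[10.13  0.32  0.38] turn -0.3
```

>>> {"method": "carry_out", "body": {
  "plan": [
    [[4,0.3,0.3,0,1],[8,0.3,0.3,0,1],[10.1,0.3,0.3,0,1],[10.1,0.3,0.3,0,1],[10.1,0.3,0.3,0,1]]
  ]
}}

```text
time_s: 35.58
position: [0.36, 0.3046, 0.1684]
ee_rot: [[-0.003, 0.164, 0.986], [-0.002, 0.986, -0.164], [-1.0, -0.003, -0.002]]
wrist_force: [0.1, 0.1, 0.1]
width: -0.0004
```

Run:
```python
from h import *
plan([cart(-.096,0,.168)],80.7)
im,d=get_image('scene'); save('s22',cv2.resize(im[60:240,240:480],(800,600)))
```

```text
t 35.58 pos [0.36   0.3046 0.1684] yaw 80.54320025819155 w -0.0004 F [0.144  0.1218 0.1386] j [ 38.8  16.9 115.1   0.   48.2 -41.8]
[0.04 0.06 6.5 ] turn -0.2
```

View pics/s22.png

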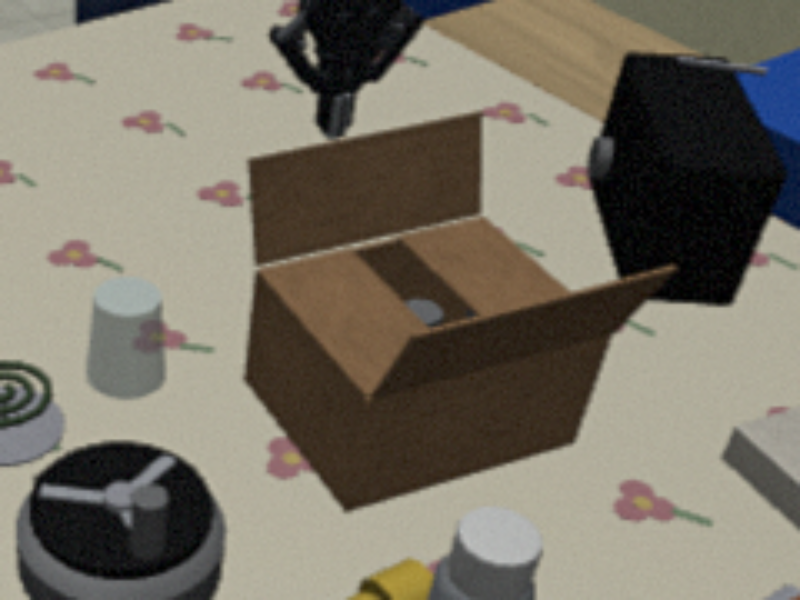

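>>> {"method": "carry_out", "body": {
  "plan": [
    [[0,0,2.2,0,1],[0,0,4.4,0,1],[0,0,6.5,0,1],[0.2,0,7.9,0,1],[0.5,0,9.2,0,1],[1.2,0,10.3,0,1],[2,0,11.2,0,1],[2.8,0,11.7,0,1]]
  ]
}}

```text
time_s: 36.3
position: [0.4771, 0.2861, 0.1407]
ee_rot: [[0.001, 0.162, 0.987], [0.0, 0.987, -0.162], [-1.0, 0.0, 0.001]]
wrist_force: [-0.4, 0.7, 0.8]
width: 0.0002
```

>>> {"method": "carry_out", "body": {
  "plan": [
    [[0.7,0,0.5,0,1],[1.4,0,0.9,0,1],[1.8,0,0.9,0,1],[1.8,0,0.9,0,1]]
  ]
}}

```text
time_s: 36.63
position: [0.4841, 0.2844, 0.1218]
ee_rot: [[-0.002, 0.162, 0.987], [-0.001, 0.987, -0.162], [-1.0, -0.002, -0.002]]
wrist_force: [-1.0, 0.7, -0.1]
width: 0.0001
```

Run:
```python
from h import *
plan([cart(-.035,0,.117)],80.7)
im,d=get_image('scene'); save('s23',cv2.resize(im[60:240,240:480],(800,600)))
```

```text
t 36.63 pos [0.4841 0.2844 0.1218] yaw 80.70476932468554 w 0.0001 F [-0.9547  0.7187 -0.0571] j [ 29.2  27.7 105.5   0.   47.  -51.5]
[0.48 0.03 0.03] turn 0.0
```

View pics/s23.png

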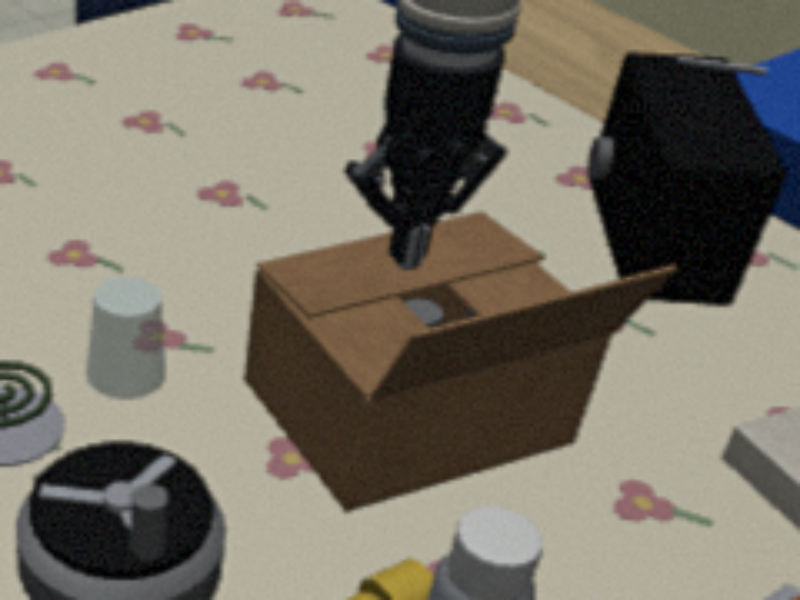

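>>> {"method": "carry_out", "body": {
  "plan": [
    [[0.3,0,0,0,1],[0.5,0,0,0,1],[0.5,0,0,0,1],[-3,0,0,0,1],[-7,0,0,0,1],[-11,0,0,0,1],[-15,0,0,0,1],[-15,0,0,0,1]]
  ]
}}

```text
time_s: 37.35
position: [0.4886, 0.2869, 0.2819]
ee_rot: [[0.012, 0.161, 0.987], [0.007, 0.987, -0.161], [-1.0, 0.009, 0.011]]
wrist_force: [1.3, 0.8, -0.2]
width: -0.0001
```

>>> {"method": "carry_out", "body": {
  "plan": [
    [[0,0,4,0,1],[0,0,8,0,1],[0,0,12,0,1],[0,0,16,0,1],[0,0,19.5,0,1],[0,0,19.5,0,1],[0,0,19.5,0,1],[0,0,19.5,0,1]]
  ]
}}

```text
time_s: 38.02
position: [0.6767, 0.2531, 0.2725]
ee_rot: [[-0.002, 0.162, 0.987], [-0.0, 0.987, -0.162], [-1.0, -0.0, -0.001]]
wrist_force: [0.5, -0.5, -0.5]
width: -0.0001
```

Run:
```python
from h import *
plan([cart(.16,0,.168)],80.7)
im,d=get_image('scene'); save('s24',cv2.resize(im[60:240,240:480],(800,600)))
```

```text
t 38.02 pos [0.6767 0.2531 0.2725] yaw 80.68865384137563 w -0.0001 F [ 0.4902 -0.4643 -0.5387] j [ 19.6  30.5  77.6   0.   72.  -61.1]
[10.45  0.    0.02] turn -0.0
```

View pics/s24.png

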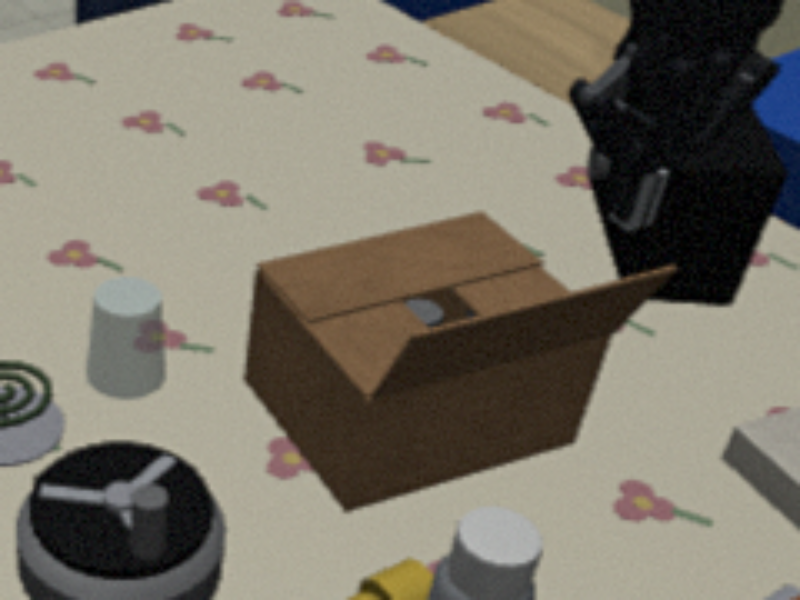

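>>> {"method": "carry_out", "body": {
  "plan": [
    [[4,0,0,0,1],[8,0,0,0,1],[10.4,0,0,0,1],[10.4,0,0,0,1],[10.4,0,0,0,1]]
  ]
}}

```text
time_s: 38.48
position: [0.6758, 0.2536, 0.1687]
ee_rot: [[-0.003, 0.161, 0.987], [-0.001, 0.987, -0.161], [-1.0, -0.001, -0.002]]
wrist_force: [-0.0, 0.4, 1.4]
width: -0.0
```

>>> {"method": "carry_out", "body": {
  "plan": [
    [[0,0,-2.2,0,1],[0,0,-4.4,0,1],[0,0,-6.5,0,1],[0.2,0,-7.9,0,1],[0.5,0,-9.2,0,1],[1.2,0,-10.3,0,1],[2,0,-11.2,0,1],[2.8,0,-11.7,0,1]]
  ]
}}

```text
time_s: 39.15
position: [0.5623, 0.2733, 0.1436]
ee_rot: [[0.004, 0.161, 0.987], [0.002, 0.987, -0.161], [-1.0, 0.003, 0.004]]
wrist_force: [-1.1, 0.9, 0.4]
width: -0.0002
```

Run:
```python
from h import *
plan([cart(.035,0,.12)],80.7)
im,d=get_image('scene'); save('s25',cv2.resize(im[60:240,240:480],(800,600)))
```

```text
t 39.15 pos [0.5623 0.2733 0.1436] yaw 80.74659190035892 w -0.0002 F [-1.1006  0.8887  0.4447] j [ 24.8  30.2  96.8   0.   52.7 -55.9]
[ 2.36 -0.13 -0.86] turn 0.0
```

View pics/s25.png

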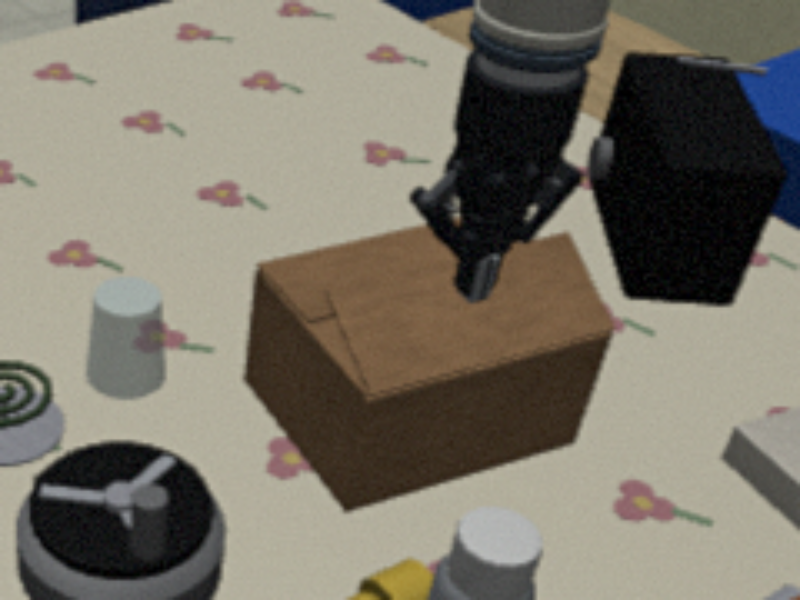

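>>> {"method": "carry_out", "body": {
  "plan": [
    [[0.7,0,-0.4,0,1],[1.4,0,-0.7,0,1],[1.9,0,-0.8,0,1],[2.3,0,-0.8,0,1],[2.6,0,-0.8,0,1],[2.6,0,-0.8,0,1],[2.6,0,-0.8,0,1]]
  ]
}}

```text
time_s: 39.78
position: [0.5539, 0.2734, 0.1163]
ee_rot: [[-0.001, 0.162, 0.987], [-0.0, 0.987, -0.162], [-1.0, -0.0, -0.001]]
wrist_force: [-4.8, -1.5, 14.0]
width: 0.0001
```

>>> {"method": "carry_out", "body": {
  "plan": [
    [[-3,0,0,0,1],[-7,0,0,0,1],[-11,0,0,0,1],[-15,0,0,0,1],[-19,0,0,0,1],[-20,0,0,0,1],[-20,0,0,0,1]]
  ]
}}

```text
time_s: 40.37
position: [0.5562, 0.2742, 0.3197]
ee_rot: [[0.007, 0.162, 0.987], [0.003, 0.987, -0.162], [-1.0, 0.005, 0.007]]
wrist_force: [-0.0, 0.5, 0.0]
width: 0.0002
```

Run:
```python
from h import *
plan([])
im,d=get_image('scene'); save('s26',im); C=cloud(camera_params('scene'),d)
im2,d2=get_image('wrist'); save('w26',im2); p=camera_params('wrist'); W=cloud(p,d2)
for y in (-.09,-.05,0,.05,.09):
  print(y,[ (lambda uv: round(float(np.nanmedian(W[int(uv[1])-2:int(uv[1])+3,int(uv[0])-2:int(uv[0])+3,2])),4) if 3<uv[1]<416 and 3<uv[0]<556 else None)(proj(p,[cart(x,y,.116)])[0]) for x in (-.07,-.04,-.01,.01,.04,.07)])
for y in (-.09,-.05,0,.05,.09):
  ps=camera_params('scene'); print('s',y,[ (lambda uv: round(float(np.nanmedian(C[int(uv[1])-1:int(uv[1])+2,int(uv[0])-1:int(uv[0])+2,2])),4))(proj(ps,[cart(x,y,.116)])[0]) for x in (-.07,-.04,-.01,.01,.04,.07)])
```

```text
t 40.37 pos [0.5562 0.2742 0.3197] yaw 80.68716374430784 w 0.0002 F [-0.0272  0.4642  0.0167] j [ 25.1  18.8  89.4  -0.   71.4 -55.5]
-0.09 [0.116, 0.1166, 0.1174, 0.1155, 0.1151, 0.1154]
-0.05 [0.116, 0.1165, 0.1175, 0.1155, 0.115, 0.1148]
0 [0.116, 0.1168, 0.1175, 0.1151, 0.115, 0.1151]
0.05 [0.1157, 0.1169, 0.1171, 0.1153, 0.1151, 0.1153]
0.09 [0.1158, 0.1163, 0.1171, 0.1153, 0.1153, 0.1151]
s -0.09 [0.1176, 0.1185, 0.1188, 0.1171, 0.1176, 0.1176]
s -0.05 [0.1179, 0.1176, 0.1184, 0.1174, 0.1175, 0.1172]
s 0 [0.1178, 0.1188, 0.1193, 0.1166, 0.117, 0.1176]
s 0.05 [0.1183, 0.1191, 0.1192, 0.1174, 0.1176, 0.1171]
s 0.09 [0.1173, 0.1186, 0.1193, 0.1178, 0.1171, 0.1168]
```

View pics/s26.png

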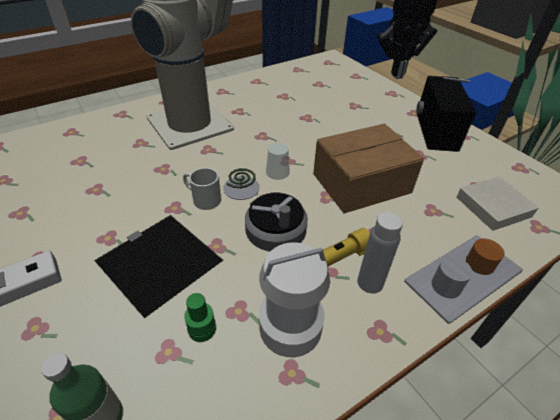

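View pics/w26.png

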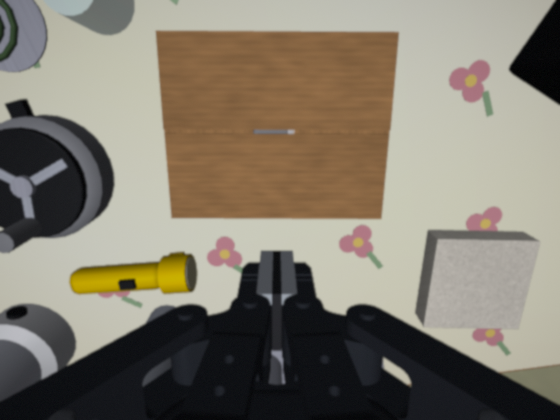

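>>> {"method": "carry_out", "body": {
  "plan": [
    [[0,0,0,0,1],[0,0,0,0,1],[0,0,0,0,1]]
  ]
}}

```text
time_s: 40.72
position: [0.5534, 0.2731, 0.3133]
ee_rot: [[-0.003, 0.162, 0.987], [-0.001, 0.987, -0.162], [-1.0, -0.002, -0.003]]
wrist_force: [-0.4, 0.8, 0.6]
width: 0.0001
```

Run:
```python
from h import *
S=cloud(camera_params('scene'),get_image('scene')[1])
m=(S[...,2]>.09)&(S[...,2]<.12)&(np.hypot(S[...,0]-.586,S[...,1]+.017)<.04); P=S[m]; c=(P[:,:2].max(0)+P[:,:2].min(0))/2; print('knob',c,np.degrees(np.arctan2(*(c-AX)[::-1])))
print(ctrl.close_job())
```

```text
knob [ 0.587  -0.0175] -11.766406571183847
the job is handed in; nothing more can be done
None
```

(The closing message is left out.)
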